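Build a fuel-cell short stack on the test pedestal

ROBOT

A 6-joint arm with a two-finger parallel gripper is mounted at the origin on the work surface. World frame = base frame: x ahead of the robot, y to its left, z up, the work surface at z = 0. Lengths are in m, angles in rad, forces in N, time in s.
With the tool pointing down it reaches from about 0.15 to 0.775 m from the base axis. Payload 6.1 kg.
Tool frame: the origin (TCP) lies at the very end of the fingers, on their centre line; the grasp point (between the pads) lies 19 mm behind it (pinch_z is the z of the grasp point in the tool frame, in m); z points along the fingers, y is the line along which they close (so a half turn about z gives the same grasp; the last joint's range is limited). The gripper opens to 85 mm and grips with 20 to 120 N. Pads are 22 mm wide; open, the fingers measure 114 mm over their backs; the gripper's body (76 mm by 85 mm) begins 54 mm behind the grasp point. The pads swing forward as they close: fully open they stand 13 mm farther back than shut.
Start: joints at [1.143, 0.126, -0.04, 1.405, 0, 1.571], TCP at [0.218, 0.478, 0.231] pointing down, gripper open.
Joint ranges: [-2.72, 2.72], [-0.95, 1.95], [-1.27, 1.35], [-1.78, 2.02], [-1.46, 1.47], [-3.14, 3.14]. Speed limits (rad/s): [2.39, 2.39, 3.01, 3.14, 3.14, 3.14].

INTERFACE

Orientations are given as a 3x3 rotation matrix whose columns are the frame's x, y, z axes.
In Python, from bench import * gives the robot as it stands. The module is installed in compiled form; this text tells all that it offers.
- The arm moves only by the tool carry_out, never from a script. Its argument "steps" is a list of rows, each a list of 7 numbers: the shift along the tool's x, y, z in units of 40 mm (1.0 is 40 mm), then the turn, a rotation vector about the tool's x, y, z in rad, then the finger opening in mm, from 0 to 85.4. In form: [[tx, ty, tz, rx, ry, rz, hand], ...]. A call has 1 to 5 rows; each row is the pose to reach, as a shift and turn from the pose commanded when the call began, along the tool's axes at that moment; what a row does not reach only later rows make up. A row lasts 1/10 s, in which the tool goes at most 50 mm and 8.59 degrees, less where a joint would pass 70% of its speed; a pose out of reach is approached as far as the arm can. A call with a gripper value outside its range is refused whole. The fingers move at their own pace and stop on an object; "grip_force" is the grip in N (left out, the last holds). Time passes only in rows, so rows that repeat a pose let the fingers close. It gives the time, the measured TCP pose, the force, the opening and the grip force at its end, in the units of the state.
- get_obs(): the state, without advancing time (a new reading comes with each control period).
- camera(name): name is "scene" or "side" or "wrist"; returns (picture, depth): 480x640x3 uint8, red, green, blue; 480x640 float32, m along the optical axis (not along the pixel's ray), 0 where there is no reading.
- camera_info(name): a dict with "camera_matrix" (3x3 intrinsics, pixels), "distortion" ([k1, k2, p1, p2, k3] as OpenCV has them; the pictures are not rectified), "rvec" (rotation vector, rad) and "tvec" (3), from world to camera coordinates, as OpenCV has them. Camera axes: x right, y down, z forward; pixel columns grow to the right and rows downward; lengths in m; the calibration is good to about 2 mm. A picture is of the moment at which its call begins: read the wrist's pose just before it. camera_info takes no time and is no camera call; for the wrist camera it gives the pose at the moment of the call.
- sign_off(): hands the job in; it is judged then, once.
Trained networks look in the newest picture that a camera, given by its name, has taken for a name from the list of things; names that differ only in an ending like _2 or _b are one class to them, and where a whole thing is asked for, a point or a joint stands for the part that bears it (a point fixed in the world has none). Each returns a list of dicts, best first, with "score" (0 to 1); they miss things now and then, are a little off and sometimes report something else, mostly with a low value. They report only what shows in the picture. A call takes as long as a camera call. They do not tell look-alikes from the thing itself.
- regions_of(camera, thing): "mask" (480x640 bool, what is visible of it) and "box" ([left, top, width, height] in pixels, round what is visible of it).
The state is a dict: "t": time; "joints": joint angles; "qd": joint speeds; "tau": joint torques, N m; "tool_pos": TCP position; "tcp_rot": TCP orientation; "wrist_force": force on the tool from outside, world axes, zero at the start; "moment": the same for the moment, N m; "width": finger opening in m; "gripper_force": force on a finger pad.
Only numpy, scipy, OpenCV 4.12 (cv2) and the standard library are available. Lean on these libraries where they do the work, as an engineer would, in place of code of your own. Each camera call takes 0.05 s, during which the arm holds its last target. There are 200 camera calls.

TASK

Build the fuel-cell stack on the raised round pedestal: lift the dust cover off it and put the cover knob-up in the shallow tray, then lay the copper base plate on the pedestal with its tab pointing at the short terminal post, stack all the cell cassettes that are laid out on top of it, put the thick steel end plate over them with its tab pointing at the tall terminal post, and set the knobbed weight on top. Every layer must lie flat and centred over the pedestal with the edges in line to within a few millimetres. Leave the multimeter, wash bottle, screwdriver and beaker where they are.

Things in the scene. Friction and masses are not known exactly. Their poses are not given: they have to be found in the camera images.
- pedestal: fixed steel stack pedestal: foot 104 mm across and 10 mm high, column 44 mm across, round manifold plate 64 mm across on top whose upper face is 70 mm above the bench; two thin gas tubes leave the column on its +x side below 40 mm. Origin at the centre of its underside. Nothing but the cover is on it at the start
- pedestal_top (a point): centre of the pedestal's upper face, 70 mm above the bench; the stack is built centred on this axis
- short_post: fixed terminal post, 60 mm tall: black square foot 46 mm wide and 18 mm high, brass pillar 18 mm across with a black collar 28 mm across near its top. It stands on the bench 115 to 132 mm from the pedestal's axis on one side. Origin at the centre of its underside
- tall_post: the same kind of fixed terminal post but 110 mm tall, on the other side of the pedestal. Origin at the centre of its underside
- tray: fixed shallow open steel tray, 125 x 125 mm outside, 16 mm high, walls 4 mm. Origin at the centre of its underside
- tray_in (a point): centre of the tray's inner floor
- cover: white plastic dust cover: disc 68 mm across and 8 mm thick with a centre knob 24 mm across and 26 mm tall above it (34 mm overall), 60 g. At the start it lies on the pedestal. Origin at the centre of its underside, z up to the knob
- cell1: cell cassette: plain round steel disc, 60 mm across, 12 mm thick, 0.14 to 0.23 kg, with a dark round ceramic field 46 mm across on both flat faces; either face may be up. Origin at the centre of its underside, z up through the thickness. May be absent
- cell2: cell cassette: plain round steel disc, 60 mm across, 12 mm thick, 0.14 to 0.23 kg, with a dark round ceramic field 46 mm across on both flat faces; either face may be up. Origin at the centre of its underside, z up through the thickness. May be absent
- cell3: cell cassette: plain round steel disc, 60 mm across, 12 mm thick, 0.14 to 0.23 kg, with a dark round ceramic field 46 mm across on both flat faces; either face may be up. Origin at the centre of its underside, z up through the thickness. May be absent
- cell4: cell cassette: plain round steel disc, 60 mm across, 12 mm thick, 0.14 to 0.23 kg, with a dark round ceramic field 46 mm across on both flat faces; either face may be up. Origin at the centre of its underside, z up through the thickness. May be absent
- cell5: cell cassette: plain round steel disc, 60 mm across, 12 mm thick, 0.14 to 0.23 kg, with a dark round ceramic field 46 mm across on both flat faces; either face may be up. Origin at the centre of its underside, z up through the thickness. May be absent
- base_plate: copper base plate: disc 62 mm across, 12 mm thick, with one flat tab 18 mm wide and 4 mm thick, flush with its underside, that reaches 56 mm from the disc's centre; 0.32 kg. Origin at the centre of its underside, +x points along the tab, z up
- end_plate: steel end plate: like the base plate (62 mm across, tab 18 mm wide and 4 mm thick, flush with the underside, reaching 56 mm from the centre) but steel and 16 mm thick; 0.36 kg. Origin at the centre of its underside, +x points along the tab, z up
- weight: dark steel compression weight: cylinder 62 mm across and 32 mm high, then a neck 16 mm across and 10 mm high, then a round knob 26 mm across and 22 mm high (64 mm overall); 0.64 to 0.92 kg. Lift it by the knob. Origin at the centre of its underside, z up to the knob
- multimeter: bystander: yellow hand multimeter, 145 x 72 x 34 mm, lying on the bench beyond the pedestal. Origin at the centre of its underside, x along its length
- wash_bottle: bystander: white bottle, 60 mm across, 160 mm tall. Origin at the centre of its underside
- driver: bystander: screwdriver 190 mm long lying on the bench beyond the pedestal. x along its length
- beaker: bystander: glass beaker 64 mm across, 80 mm tall. Origin at the centre of its underside
Not all that is in view belongs to the job. Leave any red or yellow look-alike of the cell1 alone.

How it is judged:
On the way, in this order (a step that is already met when the one before it is completed fails the run):
1. the dust cover is off the pedestal (more than 90 mm from its axis) (horizontal distance between cover and pedestal_top above 0.09 m), for 0.2 s.
2. the base plate lies centred on the pedestal, its tab towards the short post (horizontal distance between base_plate and pedestal_top below 0.006 m and angle between base_plate's own z axis and vertical below 0.06 rad and x of short_post in the frame of base_plate above 0.05 m and y of short_post in the frame of base_plate between -0.035 and 0.035 m and height (world z) of base_plate between 0.066 and 0.074 m), for 0.2 s.
3. all the cell cassettes present lie flat and centred above the base plate (all of step 2 and horizontal distance between each of cell1, cell2, cell3, cell4, cell5 and pedestal_top below 0.006 m and angle between each of cell1, cell2, cell3, cell4, cell5's own z axis and vertical below 0.06 rad and z of each of cell1, cell2, cell3, cell4, cell5 in the frame of base_plate above 0.009 m), for 0.2 s.
4. the end plate lies flat and centred above all the cassettes, its tab towards the tall post (all of step 3 and horizontal distance between end_plate and pedestal_top below 0.006 m and angle between end_plate's own z axis and vertical below 0.06 rad and x of tall_post in the frame of end_plate above 0.05 m and y of tall_post in the frame of end_plate between -0.035 and 0.035 m and z of end_plate in the frame of cell1 above 0.009 m and z of end_plate in the frame of cell2 above 0.009 m and z of end_plate in the frame of cell3 above 0.009 m and z of end_plate in the frame of cell4 above 0.009 m and z of end_plate in the frame of cell5 above 0.009 m), for 0.2 s.
5. the weight stands centred on the end plate (all of step 4 and horizontal distance between weight and pedestal_top below 0.006 m and angle between weight's own z axis and vertical below 0.06 rad and z of weight in the frame of end_plate between 0.013 and 0.019 m), for 0.2 s.
At the end, for the whole second after the job is handed in: Base plate, all cassettes, end plate, weight stacked on the pedestal: each within 6 mm of its axis, flat within 0.06 rad; each tab aimed at its post (its line passes within 35 mm of the post); cover flat, knob up, on the tray floor within 35 mm of its centre; all at rest (all of step 5 and horizontal distance between cover and tray_in below 0.035 m and z of cover in the frame of tray_in below 0.006 m and angle between cover's own z axis and vertical below 0.1 rad and linear speed of each of cell1, cell2, cell3, cell4, cell5, base_plate, end_plate, weight, cover below 0.02 m/s); the robot touches nothing.
It fails at once if a bystander is moved by more than 30 mm (distance of any of multimeter, wash_bottle, driver, beaker from where it was at the start of the episode above 0.03 m).
Of cell1, cell2, cell3, cell4, cell5 only 3 to 5 are there at a start; the rules pass over those that are not, and their reading is None.
At some moment in a run one of weight may be knocked a few centimetres aside while the robot is not near it.
Once in a run the grip may slacken for a moment while it holds something.
It also fails if it takes over 200 s, if anything falls off the work surface, if the arm or the gripper's body presses on something with over 40 N, if the wrist force passes 120 N, or if a joint passes its speed limit or range.

## Working session

There is one attempt and no reset: what is moved stays moved. The work goes in short steps, Python scripts to look and compute and a tool call to move; the robot and the scene stay as the last step left them, time stands still between calls to the robot, and variables do not carry over. Pictures are saved under pics/ and viewed, at most 14 in all, crops included, and the job is handed in when it is done.

Besides the shell and the picture viewer there is one more tool, called in YAML: its name, and indented under it one key for each argument. carry_out: Moves the arm, as the interface text tells. Its arguments: {"type":"object","properties":{"steps":{"type":"array"},"grip_force":{"type":"number"}},"required":["steps"]}

```bash
mkdir -p pics; python3 - <<'E'
from bench import *
import cv2,numpy as np
o=get_obs();print({k:np.round(v,3).tolist() for k,v in o.items()})
for n in ["scene","side"]:
    p,d=camera(n);cv2.imwrite(f"pics/{n}0.png",p[:,:,::-1])
    i=camera_info(n);print(n,i)
E
```

```text
{'t': 0.0, 'joints': [1.143, 0.126, -0.041, 1.405, -0.0, 1.571], 'qd': [-0.001, -0.0, -0.0, 0.0, 0.0, 0.0], 'tau': [-0.001, -43.591, 35.293, 0.017, 0.0, -0.0], 'tool_pos': [0.218, 0.477, 0.231], 'tcp_rot': [[-0.91, 0.415, -0.001], [0.415, 0.91, -0.001], [-0.0, -0.002, -1.0]], 'wrist_force': [0.265, -0.357, 0.451], 'moment': [0.06, 0.003, -0.04], 'gripper_force': 0.0, 'width': 0.085}
scene {'camera_matrix': array([[457.22549482,   0.        , 325.18008521],
       [  0.        , 457.22549482, 237.97935296],
       [  0.        ,   0.        ,   1.        ]]), 'distortion': array([0.00174718, 0.        , 0.        , 0.        , 0.        ]), 'rvec': array([ 1.38697039,  2.34458289, -0.7736445 ]), 'tvec': array([ 0.22259405, -0.32362186,  1.27075732])}
side {'camera_matrix': array([[567.9139333 ,   0.        , 329.2443686 ],
       [  0.        , 567.9139333 , 240.97285596],
       [  0.        ,   0.        ,   1.        ]]), 'distortion': array([-0.11540568,  0.        ,  0.        ,  0.        ,  0.        ]), 'rvec': array([ 2.13570234, -0.39051003,  0.18983682]), 'tvec': array([-0.4399487 ,  0.15081258,  1.39365694])}
```

View pics/scene0.png

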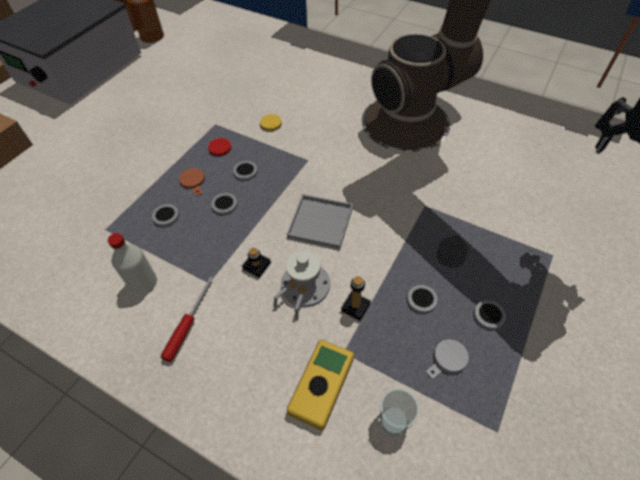

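View pics/side0.png

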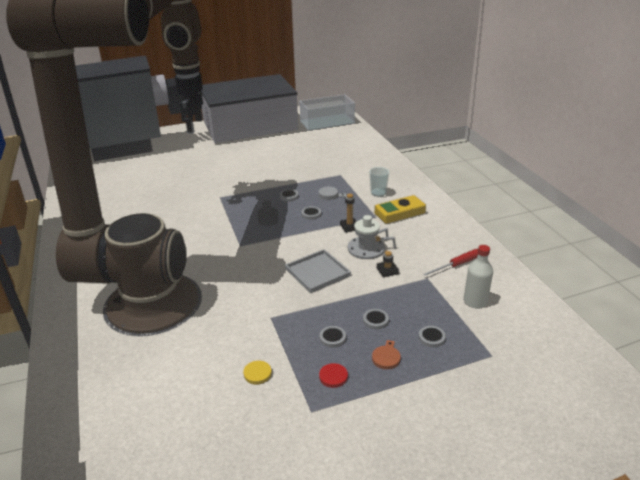

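The scene image shows five cells at (245,170), (224,204), (165,215), (422,298) and (489,314). The base plate is at (192,178) with its tab toward (197,190), and the end plate is at (451,356) with its tab toward (433,371). The weight is in shadow at (452,250), the cover is on the pedestal at (302,268), and the short and tall posts are at (255,262) and (356,300). The tray is at (320,221), and the red and yellow discs are decoys. The side view agrees.

```bash
cat > h.py <<'E'
from bench import *
import cv2,numpy as np
from scipy.spatial.transform import Rotation as R
def pts(n,px,d):
    i=camera_info(n);px=np.asarray(px,float)
    u=cv2.undistortPoints(px.reshape(-1,1,2),i["camera_matrix"],i["distortion"]).reshape(-1,2)
    z=d[px[:,1].astype(int),px[:,0].astype(int)]
    c=np.c_[u*z[:,None],z]
    return (c-i["tvec"])@cv2.Rodrigues(i["rvec"])[0]
def ray(n,px,z):
    "pixels -> world at height z"
    i=camera_info(n);px=np.asarray(px,float)
    u=cv2.undistortPoints(px.reshape(-1,1,2),i["camera_matrix"],i["distortion"]).reshape(-1,2)
    M=cv2.Rodrigues(i["rvec"])[0];o=-i["tvec"]@M;v=np.c_[u,np.ones(len(u))]@M
    return o+v*((z-o[2])/v[:,2])[:,None]
def mpts(n,m,d):
    v,u=np.nonzero(m&(d>0));return pts(n,np.c_[u,v],d)
def see(n,thing,d,smin=.3):
    out=[]
    for r in regions_of(n,thing):
        if r["score"]<smin: continue
        P=mpts(n,r["mask"],d)
        if len(P)<20: continue
        zt=np.percentile(P[:,2],90);out.append((r["score"],r["mask"],P,zt))
    return out
def top(n,mask,z):
    "centroid and extents of mask outline put on plane z (for thin discs)"
    c=max(cv2.findContours(mask.astype(np.uint8),0,1)[0],key=len).reshape(-1,2)
    W=ray(n,c,z)[:,:2].astype(np.float32)
    return W
def down(yaw):
    "tool pointing down, closing axis y at world angle yaw"
    y=np.array([np.cos(yaw),np.sin(yaw),0]);z=np.array([0,0,-1.]);return np.c_[np.cross(y,z),y,z]
def plan(wps):
    "wps: (x,y,z,yaw) TCP; prints shift/turn of each from the previous"
    o=get_obs();p=np.array(o["tool_pos"]);M=np.array(o["tcp_rot"])
    for w in wps:
        T=np.array(w[:3]);a=np.arctan2(M[1,1],M[0,1]);yw=w[3]
        yw=a+(yw-a+np.pi/2)%np.pi-np.pi/2   # half turn equals
        if len(w)>4: yw=w[3]
        D=down(yw)
        s=M.T@(T-p)/.04;r=R.from_matrix(M.T@D).as_rotvec()
        print("to",np.round(w,4).tolist(),"s",np.round(s,3).tolist(),"r",np.round(r,3).tolist());p,M=T,D
def st():
    o=get_obs();print("t %.1f"%o["t"],"p",np.round(o["tool_pos"],4).tolist(),"yaw %.3f"%np.arctan2(o["tcp_rot"][1][1],o["tcp_rot"][0][1]),"tz",np.round(np.array(o["tcp_rot"])[:,2],3).tolist(),"q6 %.2f"%o["joints"][5],"F",np.round(o["wrist_force"],1).tolist(),"w %.4f g %.1f"%(o["width"],o["gripper_force"]))
    return o
E
python3 - <<'E'
from h import *
for n in ["scene","side"]:
    p,d=camera(n)
    for t in ["pedestal","short_post","tall_post","tray","cover","cell1","base_plate","end_plate","weight","multimeter"]:
        for s,m,P,zt in see(n,t,d):
            T=P[P[:,2]>zt-.006]
            W=top(n,m,zt); (c,wh,a)=cv2.fitEllipse(W) if len(W)>5 else (0,0,0)
            print(n,t,"%.2f"%s,m.sum(),"zt %.3f"%zt,"med",np.round(np.median(T,0),3),"mid",np.round((T.min(0)+T.max(0))[:2]/2,3),"ell",np.round(c,4),np.round(wh,3))
E
```

```text
scene pedestal 0.55 1355 zt 0.042 med [0.617 0.034 0.041] mid [0.618 0.023] ell [0.6169 0.0365] [0.088 0.113]
scene short_post 0.95 517 zt 0.058 med [ 0.597 -0.092  0.06 ] mid [ 0.595 -0.091] ell [ 0.615  -0.0755] [0.051 0.065]
scene short_post 0.30 1521 zt 0.080 med [0.746 0.297 0.08 ] mid [0.747 0.296] ell [0.7528 0.2966] [0.061 0.076]
scene tall_post 0.90 784 zt 0.107 med [0.586 0.139 0.11 ] mid [0.584 0.139] ell [0.6183 0.1524] [0.045 0.089]
scene tray 0.66 2474 zt 0.016 med [ 0.435 -0.029  0.016] mid [ 0.425 -0.032] ell [ 0.4269 -0.0309] [0.145 0.152]
scene cover 0.66 792 zt 0.104 med [0.587 0.021 0.105] mid [0.586 0.02 ] ell [0.6006 0.0301] [0.063 0.065]
scene cell1 0.86 329 zt 0.016 med [ 0.335 -0.385  0.013] mid [ 0.334 -0.386] ell [ 0.3391 -0.3817] [0.058 0.065]
scene cell1 0.75 479 zt 0.015 med [ 0.583 -0.357  0.013] mid [ 0.582 -0.358] ell [ 0.5849 -0.3535] [0.059 0.067]
scene cell1 0.72 282 zt 0.016 med [ 0.19  -0.321  0.014] mid [ 0.187 -0.321] ell [ 0.1934 -0.3173] [0.055 0.068]
scene cell1 0.70 671 zt 0.015 med [0.503 0.249 0.013] mid [0.502 0.249] ell [0.5048 0.2497] 
[... 2192 characters left out ...]
ell [0.4679 0.3657] [0.06 0.08]
side base_plate 0.65 616 zt 0.013 med [ 0.456 -0.385  0.011] mid [ 0.456 -0.379] ell [ 0.4574 -0.3848] [0.057 0.087]
side base_plate 0.60 946 zt 0.036 med [0.75  0.146 0.033] mid [0.753 0.151] ell [0.7402 0.1256] [0.114 0.18 ]
side end_plate 0.66 1709 zt 0.015 med [ 0.422 -0.046  0.014] mid [ 0.423 -0.035] ell [ 0.4205 -0.0417] [0.154 0.162]
side end_plate 0.61 199 zt 0.017 med [0.59  0.335 0.014] mid [0.588 0.339] ell [0.5913 0.3258] [0.064 0.083]
side weight 0.95 398 zt 0.056 med [0.368 0.255 0.061] mid [0.369 0.259] ell [0.3575 0.208 ] [0.059 0.134]
side multimeter 0.91 968 zt 0.036 med [0.75  0.146 0.033] mid [0.751 0.15 ] ell [0.7383 0.1253] [0.114 0.183]
```

```bash
python3 - <<'E'
from h import *
st()
plan([(.585,.018,.23,0)])
print(ray("scene",[(197,190),(433,371)],.004).round(3), ray("side",[(391,344)],.004).round(3))
E
```

```text
t 1.2 p [0.2178, 0.4777, 0.2313] yaw 1.143 tz [0.0, 0.0, -1.0] q6 1.57 F [-0.7, -0.1, 0.0] w 0.0855 g 0.0
to [0.585, 0.018, 0.23, 0.0] s [-13.12, -6.648, 0.032] r [0.0, -0.0, 1.143]
[[ 0.483 -0.346  0.004]
 [ 0.632  0.324  0.004]] [[ 0.487 -0.348  0.004]]
```

carry_out:
  steps:
    - [-1.0,-0.5,0,0,0,0.1,85]
    - [-2.0,-1.0,0,0,0,0.2,85]
    - [-3.0,-1.5,0,0,0,0.3,85]
    - [-4.0,-2.0,0,0,0,0.4,85]
    - [-5.0,-2.5,0,0,0,0.5,85]

```text
t: 1.7
tool_pos: [0.3591, 0.3023, 0.2315]
tcp_rot: [[-0.597, 0.803, 0.0], [0.803, 0.597, 0.0], [0.0, 0.001, -1.0]]
wrist_force: [1.7, -0.0, -0.3]
width: 0.0849
gripper_force: 0.0
```

```bash
python3 - <<'E'
from h import *
plan([(.585,.018,.23,0)])
E
```

```text
to [0.585, 0.018, 0.23, 0.0] s [-9.073, 0.292, 0.036] r [0.001, -0.0, 0.639]
```

carry_out:
  steps:
    - [-0.9,0.03,0,0,0,0.128,85]
    - [-1.8,0.06,0,0,0,0.256,85]
    - [-2.7,0.09,0,0,0,0.384,85]
    - [-3.6,0.12,0,0,0,0.512,85]
    - [-4.53,0.15,0,0,0,0.639,85]

```text
t: 2.2
tool_pos: [0.4725, 0.161, 0.2314]
tcp_rot: [[0.001, 1.0, 0.0], [1.0, -0.001, 0.0], [0.0, 0.0, -1.0]]
wrist_force: [0.1, 0.2, 0.3]
width: 0.0848
gripper_force: 0.0
```

carry_out:
  steps:
    - [-0.9,0.7,0,0,0,0,85]
    - [-1.8,1.4,0,0,0,0,85]
    - [-2.7,2.1,0,0,0,0,85]
    - [-3.55,2.82,0,0,0,0,85]
    - [-3.55,2.82,0,0,0,0,85]

```text
t: 2.7
tool_pos: [0.5877, 0.0168, 0.23]
tcp_rot: [[0.001, 1.0, -0.0], [1.0, -0.001, -0.001], [-0.001, -0.0, -1.0]]
wrist_force: [0.5, 1.0, 0.7]
width: 0.0849
gripper_force: 0.0
```

```bash
python3 - <<'E'
from h import *
st()
p,d=camera("wrist");cv2.imwrite("pics/w1.png",p[:,:,::-1])
P=mpts("wrist",np.ones(d.shape,bool),d)
for lo,hi in [(.1,.112),(.074,.083)]:
    T=P[(P[:,2]>lo)&(P[:,2]<hi)&(abs(P[:,1]-.018)<.06)&(abs(P[:,0]-.585)<.06)]
    print(len(T),np.median(T,0).round(4),T.min(0).round(4),T.max(0).round(4))
E
```

```text
t 2.7 p [0.5877, 0.0168, 0.23] yaw -0.001 tz [-0.0, -0.001, -1.0] q6 1.60 F [0.5, 1.0, 0.7] w 0.0849 g 0.0
958 [0.5825 0.022  0.105 ] [0.571  0.0098 0.1001] [0.594  0.033  0.1071]
5459 [0.583  0.0256 0.0791] [ 0.5493 -0.0124  0.0741] [0.616  0.055  0.0829]
```

View pics/w1.png

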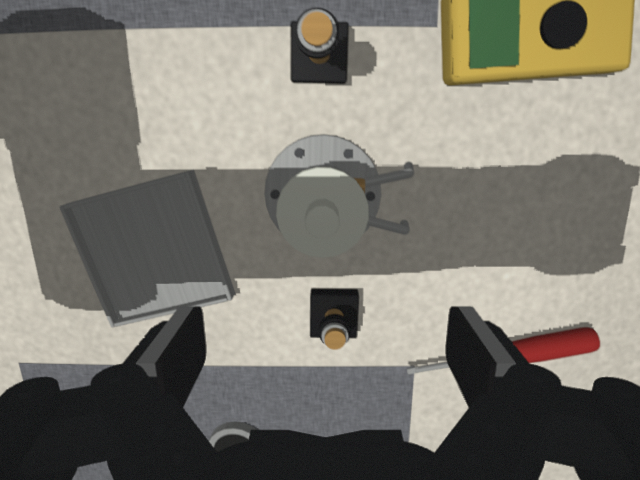

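The wrist view shows the cover knob at (322,212), which puts it at about (0.5825, 0.0214). That agrees with the scene and side cameras to about 3 mm. The posts are at (317,30) and (335,335), and the tray is at (150,248).

carry_out:
  steps:
    - [0.11,-0.13,1.0,0,0,0,60]
    - [0.11,-0.13,2.0,0,0,0,60]
    - [0.11,-0.13,3.0,0,0,0,60]
    - [0.11,-0.13,3.65,0,0,0,60]
    - [0.11,-0.13,3.65,0,0,0,60]

```text
t: 3.25
tool_pos: [0.5764, 0.026, 0.0815]
tcp_rot: [[-0.005, 1.0, -0.007], [1.0, 0.005, -0.0], [-0.0, -0.007, -1.0]]
wrist_force: [0.3, -0.1, 0.0]
width: 0.06
gripper_force: 0.0
```

carry_out:
  steps:
    - [0,0,0,0,0,0,10]
    - [0,0,0,0,0,0,10]
    - [0,0,0,0,0,0,10]
    - [0,0,0,0,0,0,10]
    - [0,0,0,0,0,0,10]
  grip_force: 40

```text
t: 3.75
tool_pos: [0.5814, 0.0255, 0.0879]
tcp_rot: [[-0.004, 1.0, 0.004], [1.0, 0.004, 0.001], [0.001, 0.004, -1.0]]
wrist_force: [-0.3, 0.7, 6.6]
width: 0.0221
gripper_force: 39.3
```

carry_out:
  steps:
    - [0,0,-0.3,0,0,0,10]
    - [0,0,-0.8,0,0,0,10]
    - [0,0,-1.2,0,0,0,10]
    - [0,0,-1.2,0,0,0,10]

```text
t: 4.15
tool_pos: [0.5815, 0.0251, 0.1367]
tcp_rot: [[-0.004, 1.0, 0.005], [1.0, 0.004, 0.0], [0.0, 0.005, -1.0]]
wrist_force: [0.7, -0.2, -0.4]
width: 0.0223
gripper_force: 39.3
```

```bash
python3 - <<'E'
from h import *
st()
p,d=camera("scene")
c=see("scene","tray",d)[0]
m=c[1];W=top("scene",m,.016);print(cv2.minAreaRect(W))
p,d=camera("side")
c=see("side","tray",d)[0];print(cv2.minAreaRect(top("side",c[1],.016)))
E
```

```text
t 4.2 p [0.5815, 0.0251, 0.1367] yaw 0.004 tz [0.005, 0.0, -1.0] q6 1.61 F [0.7, -0.2, -0.4] w 0.0223 g 39.3
((0.4198581278324127, -0.002350851893424988), (0.13551370799541473, 0.06924732774496078), 13.864020347595215)
((0.42075857520103455, -0.042042091488838196), (0.13569380342960358, 0.14338065683841705), 14.012380599975586)
```

carry_out:
  steps:
    - [-0.4,-1.0,0,0,0,0,10]
    - [-0.8,-2.0,0,0,0,0,10]
    - [-1.1,-3.0,0.5,0,0,0,10]
    - [-1.45,-3.92,1.0,0,0,0,10]
    - [-1.45,-3.92,1.5,0,0,0,10]

```text
t: 4.85
tool_pos: [0.4179, -0.0343, 0.0715]
tcp_rot: [[-0.002, 1.0, -0.004], [1.0, 0.002, -0.0], [-0.0, -0.004, -1.0]]
wrist_force: [1.1, 0.9, -0.3]
width: 0.0223
gripper_force: 39.5
```

carry_out:
  steps:
    - [0,0,0.5,0,0,0,10]
    - [0,0,0.9,0,0,0,10]
    - [0,0,1.1,0,0,0,10]
    - [0,0,1.2,0,0,0,10]
    - [0,0,1.2,0,0,0,10]

```text
t: 5.35
tool_pos: [0.423, -0.0334, 0.0249]
tcp_rot: [[-0.004, 1.0, -0.001], [1.0, 0.004, 0.0], [0.0, -0.001, -1.0]]
wrist_force: [0.3, -0.1, -0.6]
width: 0.0224
gripper_force: 39.5
```

```bash
python3 - <<'E'
from h import *
st()
p,d=camera("side");r=see("side","cover",d)
for s,m,P,zt in r: print(s,zt,np.percentile(P[:,2],5),P.mean(0))
cv2.imwrite("pics/s2.png",p[160:360,220:520,::-1].repeat(2,0).repeat(2,1))
E
```

```text
t 5.3 p [0.423, -0.0334, 0.0249] yaw 0.004 tz [-0.001, 0.0, -1.0] q6 1.49 F [0.3, -0.1, -0.6] w 0.0224 g 39.5
0.72 0.03847433573728844 0.011251059595197265 [ 0.42123362 -0.05085493  0.02006296]
```

View pics/s2.png

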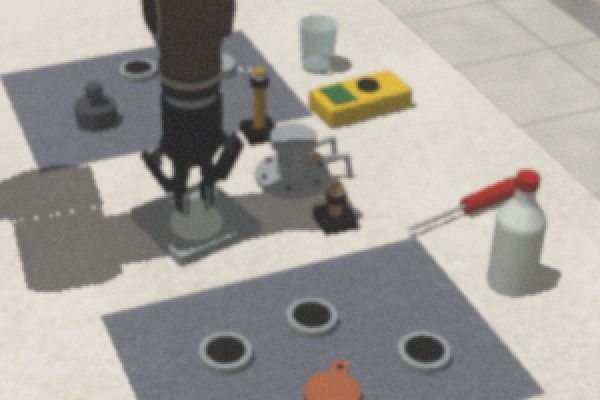

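The crop shows the cover at (195,222), held inside the tray just above its floor. I'll lower it slightly and release.

carry_out:
  steps:
    - [0,0,0.05,0,0,0,10]
    - [0,0,0.1,0,0,0,10]
    - [0,0,0.1,0,0,0,50]
    - [0,0,0.1,0,0,0,50]
    - [0,0,0.1,0,0,0,50]

```text
t: 5.95
tool_pos: [0.4234, -0.0335, 0.0214]
tcp_rot: [[-0.004, 1.0, 0.0], [1.0, 0.004, -0.0], [-0.0, 0.0, -1.0]]
wrist_force: [0.4, 0.4, -0.7]
width: 0.0505
gripper_force: 0.0
```

carry_out:
  steps:
    - [0,0,-1.0,0,0,0,60]
    - [0,0.5,-2.0,0,0,0,85]
    - [0,1.5,-3.0,0,0,0,85]
    - [0,2.5,-4.0,0,0,0,85]
    - [0,3.5,-5.0,0,0,0,85]

```text
t: 6.45
tool_pos: [0.5505, -0.033, 0.2091]
tcp_rot: [[-0.004, 1.0, 0.001], [1.0, 0.004, -0.0], [-0.0, 0.001, -1.0]]
wrist_force: [1.0, 0.2, 0.4]
width: 0.085
gripper_force: 0.0
```

carry_out:
  steps:
    - [0,0.4,0,0,0,0,85]
    - [0,0.4,0,0,0,0,85]
    - [0,0.4,0,0,0,0,85]

```text
t: 6.75
tool_pos: [0.5648, -0.0329, 0.2064]
tcp_rot: [[-0.004, 1.0, -0.002], [1.0, 0.004, 0.0], [0.0, -0.002, -1.0]]
wrist_force: [0.1, -0.2, -1.2]
width: 0.0848
gripper_force: 0.0
```

```bash
cat >> h.py <<'E'
def disc(n,P,c,r,zlo,zhi,dz=0):
    "centre of the flat disc seen near c: minimum enclosing circle of outlier-trimmed points"
    T=P[(P[:,2]>zlo)&(P[:,2]<zhi)&(np.hypot(P[:,0]-c[0],P[:,1]-c[1])<r)]
    q=T[:,:2];lo,hi=np.percentile(q,.5,0),np.percentile(q,99.5,0)
    print(n,len(T),"z %.4f"%np.median(T[:,2]),"mean",q.mean(0).round(4),"mid",((lo+hi)/2).round(4),"ext",(hi-lo).round(4))
    return (lo+hi)/2
E
python3 - <<'E'
from h import *
st()
p,d=camera("wrist")
P=mpts("wrist",np.ones(d.shape,bool),d)
disc("ped",P,(.5825,.02),.06,.064,.076)
disc("tall",P,(.583,.135),.03,.104,.116);disc("short",P,(.5955,-.095),.03,.054,.066)
disc("foot",P,(.5825,.02),.08,.005,.014)
disc("coverdisc",P,(.424,-.033),.06,.008,.017);disc("coverknob",P,(.424,-.033),.06,.034,.045)
for n in ["scene","side"]:
    p,d=camera(n);P=mpts(n,np.ones(d.shape,bool),d)
    disc(n+"ped",P,(.5825,.02),.06,.064,.076)
E
```

```text
t 6.8 p [0.5648, -0.0329, 0.2064] yaw 0.004 tz [-0.002, 0.0, -1.0] q6 1.51 F [0.1, -0.2, -1.2] w 0.0848 g 0.0
ped 7329 z 0.0709 mean [0.5836 0.0215] mid [0.5835 0.0209] ext [0.0609 0.0603]Traceback (most recent call last):
  File "<stdin>", line 6, in <module>
  File "h.py", line 50, in disc
    q=T[:,:2];lo,hi=np.percentile(q,.5,0),np.percentile(q,99.5,0)
                    ~~~~~~~~~~~~~^^^^^^^^
    return _quantile_unchecked(
        a, q, axis, out, overwrite_input, method, keepdims, weights)
    return _ureduce(a,
                    func=_quantile_ureduce_func,
    ...<5 lines>...
                    overwrite_input=overwrite_input,
                    method=method)
    r = func(a, **kwargs)
    result = _quantile(arr,
                       quantiles=q,
    ...<2 lines>...
                       out=out,
                       weights=wgt)
    slices_having_nans = np.isnan(arr[-1, ...])
                                  ~~~^^^^^^^^^
IndexError: index -1 is out of bounds for axis 0 with size 0
```

```bash
python3 - <<'E'
from h import *
st()
plan([(.54,-.12,.206,.61),(.51,-.21,.206,1.22),(.48,-.3,.206,1.83),(.4575,-.379,.206,2.43)])
E
```

```text
t 6.8 p [0.5642, -0.0329, 0.2064] yaw 0.004 tz [-0.002, 0.0, -1.0] q6 1.51 F [0.6, 0.2, -0.1] w 0.0851 g 0.0
to [0.54, -0.12, 0.206, 0.61] s [-2.175, -0.614, 0.011] r [-0.002, -0.001, -0.606]
to [0.51, -0.21, 0.206, 1.22] s [-1.415, -1.904, 0.0] r [0.0, 0.0, -0.61]
to [0.48, -0.3, 0.206, 1.83] s [-0.069, -2.371, 0.0] r [0.0, 0.0, -0.61]
to [0.4575, -0.379, 0.206, 2.43] s [1.05, -1.765, 0.0] r [0.0, 0.0, -0.6]
```

carry_out:
  steps:
    - [-0.44,-0.12,0,0,0,-0.12,85]
    - [-0.87,-0.25,0,0,0,-0.24,85]
    - [-1.3,-0.37,0,0,0,-0.36,85]
    - [-1.74,-0.5,0,0,0,-0.48,85]
    - [-2.18,-0.61,0,0,0,-0.61,85]

```text
t: 7.3
tool_pos: [0.5394, -0.1206, 0.2069]
tcp_rot: [[-0.58, 0.814, -0.001], [0.814, 0.58, 0.0], [0.001, -0.001, -1.0]]
wrist_force: [0.4, 0.3, 0.1]
width: 0.0851
gripper_force: 0.0
```

carry_out:
  steps:
    - [-0.28,-0.38,0,0,0,-0.12,85]
    - [-0.57,-0.76,0,0,0,-0.24,85]
    - [-0.85,-1.14,0,0,0,-0.36,85]
    - [-1.13,-1.52,0,0,0,-0.48,85]
    - [-1.41,-1.9,0,0,0,-0.61,85]

```text
t: 7.8
tool_pos: [0.5098, -0.2103, 0.2069]
tcp_rot: [[-0.942, 0.335, -0.001], [0.335, 0.942, 0.001], [0.001, 0.0, -1.0]]
wrist_force: [0.2, 0.1, -0.1]
width: 0.0853
gripper_force: 0.0
```

carry_out:
  steps:
    - [-0.01,-0.47,0,0,0,-0.12,85]
    - [-0.03,-0.95,0,0,0,-0.24,85]
    - [-0.04,-1.42,0,0,0,-0.36,85]
    - [-0.06,-1.9,0,0,0,-0.48,85]
    - [-0.07,-2.37,0,0,0,-0.61,85]

```text
t: 8.3
tool_pos: [0.4804, -0.3002, 0.2069]
tcp_rot: [[-0.964, -0.265, -0.001], [-0.265, 0.964, 0.001], [0.001, 0.001, -1.0]]
wrist_force: [-0.2, -0.2, 0.2]
width: 0.085
gripper_force: 0.0
```

carry_out:
  steps:
    - [0.25,-0.45,0,0,0,-0.15,85]
    - [0.52,-0.9,0,0,0,-0.3,85]
    - [0.79,-1.35,0,0,0,-0.45,85]
    - [1.05,-1.77,0,0,0,-0.6,85]
    - [1.05,-1.77,0,0,0,-0.6,85]

```text
t: 8.8
tool_pos: [0.4581, -0.3805, 0.2066]
tcp_rot: [[-0.651, -0.759, -0.001], [-0.759, 0.651, 0.001], [0.001, 0.001, -1.0]]
wrist_force: [0.1, 1.5, -0.4]
width: 0.0852
gripper_force: 0.0
```

```bash
python3 - <<'E'
from h import *
st()
p,d=camera("wrist");cv2.imwrite("pics/w3.png",p[:,:,::-1])
P=mpts("wrist",np.ones(d.shape,bool),d)
c=disc("base",P,(.4575,-.379),.05,.0085,.016)
c=disc("base2",P,c,.034,.0085,.016)
T=P[(np.hypot(*(P[:,:2]-c).T)<.062)&(np.hypot(*(P[:,:2]-c).T)>.034)&(P[:,2]>.002)&(P[:,2]<.007)]
print("tab",len(T),T.mean(0),np.arctan2(*(T.mean(0)[:2]-c)[::-1]))
for s,m,Q,zt in see("wrist","base_plate",d): print(s,zt,Q.mean(0)); T=Q[Q[:,2]<.0075];print(len(T),T.mean(0),np.arctan2(*(T.mean(0)[:2]-c)[::-1]))
E
```

```text
t 8.8 p [0.4581, -0.3805, 0.2066] yaw 2.433 tz [-0.001, 0.001, -1.0] q6 -1.56 F [0.1, 1.5, -0.4] w 0.0852 g 0.0
base 4229 z 0.0131 mean [ 0.4572 -0.3813] mid [ 0.4577 -0.381 ] ext [0.0589 0.0591]
base2 4229 z 0.0131 mean [ 0.4572 -0.3813] mid [ 0.4577 -0.381 ] ext [0.0589 0.0591]
tab 4730 [ 0.45794719 -0.37991768  0.00279274] 1.2914320467472629
0.68 0.014103238892763418 [ 0.46088937 -0.37702051  0.0120615 ]
669 [ 0.48045391 -0.35265231  0.00471195] 0.892549966194556
```

View pics/w3.png

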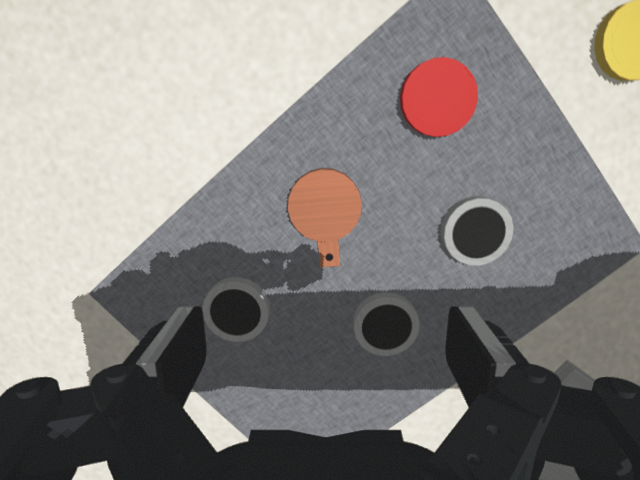

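The wrist view shows the base disc at (325,205) with its tab hole at (329,257). That puts it at (0.4577, -0.381) with a tab angle of about 0.88. The red decoy is at (440,97), and three cells are at (479,232), (236,309) and (387,325).

carry_out:
  steps:
    - [0,0,1.1,0,0,-0.01,85]
    - [0,0,2.2,0,0,-0.01,85]
    - [0,0,3.3,0,0,-0.01,85]
    - [0,0,4.4,0,0,-0.01,85]
    - [0,0,4.7,0,0,-0.01,85]

```text
t: 9.4
tool_pos: [0.4572, -0.3759, 0.0146]
tcp_rot: [[-0.643, -0.766, -0.006], [-0.766, 0.643, 0.005], [-0.0, 0.008, -1.0]]
wrist_force: [-0.8, 0.6, 0.4]
width: 0.0852
gripper_force: 0.0
```

carry_out:
  steps:
    - [0,0,0.2,0,0,0,85]
    - [0,0,0.35,0,0,0,85]
    - [0,0,0.35,0,0,0,85]
    - [0,0,0.35,0,0,0,85]

```text
t: 9.8
tool_pos: [0.4609, -0.3802, 0.0071]
tcp_rot: [[-0.643, -0.766, 0.002], [-0.766, 0.643, -0.002], [-0.0, -0.003, -1.0]]
wrist_force: [-0.1, 0.1, -0.3]
width: 0.0849
gripper_force: 0.0
```

```bash
python3 - <<'E'
from h import *
st()
plan([(.4577,-.381,.004,2.445)])
p,d=camera("wrist");print(len(d[d>0]))
P=mpts("wrist",np.ones(d.shape,bool),d);disc("base",P,(.4577,-.381),.04,.009,.016)
cv2.imwrite("pics/w4.png",p[:,:,::-1])
E
```

```text
t 9.8 p [0.4609, -0.3802, 0.0071] yaw 2.444 tz [0.002, -0.002, -1.0] q6 -1.56 F [-0.1, 0.1, -0.3] w 0.0849 g 0.0
to [0.4577, -0.381, 0.004, 2.445] s [0.067, 0.05, 0.078] r [-0.003, 0.0, -0.001]
305934
base 20220 z 0.0129 mean [ 0.4559 -0.3834] mid [ 0.457  -0.3823] ext [0.0591 0.0591]
```

View pics/w4.png

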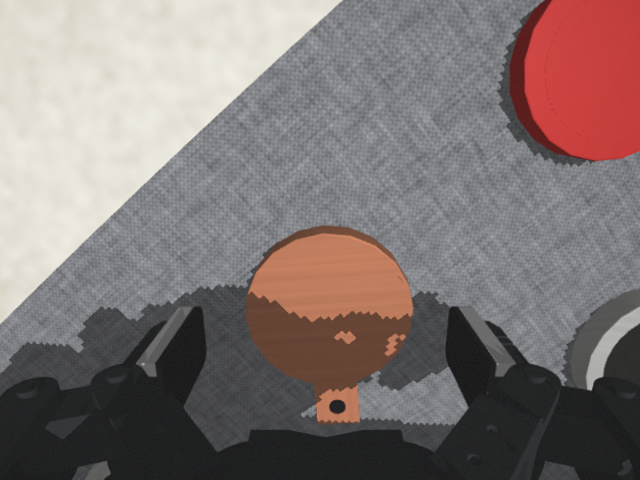

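The close view shows the disc centred at about (329,305) between the pads, with its tab behind at (337,405). I'll trim the position and close.

carry_out:
  steps:
    - [0.08,0.04,0.1,0,0,0,85]
    - [0.08,0.04,0.1,0,0,0,50]
    - [0.08,0.04,0.1,0,0,0,50]
    - [0.08,0.04,0.1,0,0,0,50]
    - [0.08,0.04,0.1,0,0,0,50]
  grip_force: 60

```text
t: 10.35
tool_pos: [0.4569, -0.3814, 0.0026]
tcp_rot: [[-0.643, -0.766, 0.001], [-0.766, 0.643, -0.001], [0.0, -0.001, -1.0]]
wrist_force: [-1.7, 0.7, 6.5]
width: 0.0583
gripper_force: 62.6
```

carry_out:
  steps:
    - [0,0,0,0,0,0,50]
    - [0,0,0,0,0,0,50]
    - [0,0,0,0,0,0,50]

```text
t: 10.65
tool_pos: [0.4569, -0.3814, 0.0026]
tcp_rot: [[-0.643, -0.766, 0.001], [-0.766, 0.643, -0.001], [0.0, -0.001, -1.0]]
wrist_force: [-1.8, 0.7, 6.8]
width: 0.0589
gripper_force: 62.6
```

carry_out:
  steps:
    - [0,0,-0.2,0,0,0,50]
    - [0,0,-0.6,0,0,0,50]
    - [0,0,-1.0,0,0,0,50]
    - [0,0,-1.0,0,0,0,50]
    - [0,0,-1.0,0,0,0,50]

```text
t: 11.15
tool_pos: [0.4567, -0.3809, 0.0411]
tcp_rot: [[-0.642, -0.766, 0.0], [-0.766, 0.642, -0.0], [-0.0, -0.0, -1.0]]
wrist_force: [-0.2, 0.4, -2.7]
width: 0.0585
gripper_force: 65.1
```

```bash
python3 - <<'E'
from h import *
o=st()
p,d=camera("wrist")
P=mpts("wrist",np.ones(d.shape,bool),d)
T=(P-np.array(o["tool_pos"]))@np.array(o["tcp_rot"])
for s,m,Q,zt in see("wrist","base_plate",d):
    T=(Q-np.array(o["tool_pos"]))@np.array(o["tcp_rot"]);z=np.percentile(T[:,2],[5,25,50,75,95]);print(s,len(T),z.round(4),np.percentile(T,2,0).round(4),np.percentile(T,98,0).round(4))
cv2.imwrite("pics/w5.png",p[:,:,::-1])
E
```

```text
t 11.2 p [0.4567, -0.3809, 0.0411] yaw 2.444 tz [0.0, -0.0, -1.0] q6 -1.57 F [-0.2, 0.4, -2.7] w 0.0585 g 65.1
0.74 23202 [-0.0103 -0.0098 -0.0094 -0.0088 -0.0014] [-0.0495 -0.0258 -0.0106] [ 0.0297  0.0281 -0.0005]
```

View pics/w5.png

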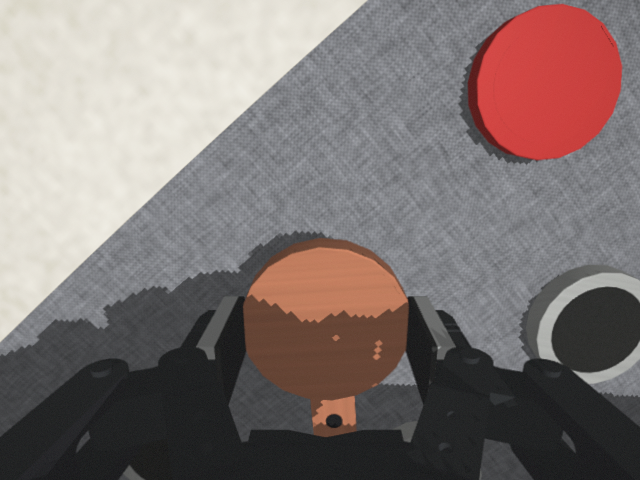

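The plate is held level and centred in the gripper, with the disc at (326,318) and the tab at (334,418). I'll carry it to the pedestal.

```bash
python3 - <<'E'
from h import *
plan([(.47,-.32,.12,1.86),(.49,-.24,.16,1.28),(.52,-.14,.16,.69),(.56,-.04,.16,.103),(.5836,.021,.13,.103),(.5836,.021,.076,.103)])
E
```

```text
to [0.47, -0.32, 0.12, 1.86] s [-1.381, 0.708, -1.993] r [0.002, -0.001, 0.584]
to [0.49, -0.24, 0.16, 1.28] s [-1.05, 1.774, -1.0] r [0.0, 0.0, 0.58]
to [0.52, -0.14, 0.16, 0.69] s [-0.002, 2.61, 0.0] r [0.0, 0.0, 0.59]
to [0.56, -0.04, 0.16, 0.103] s [1.292, 2.363, 0.0] r [0.0, 0.0, 0.587]
to [0.5836, 0.021, 0.13, 0.103] s [1.456, 0.744, 0.75] r [0.0, 0.0, 0.0]
to [0.5836, 0.021, 0.076, 0.103] s [0.0, 0.0, 1.35] r [0.0, 0.0, 0.0]
```

carry_out:
  steps:
    - [-0.2,0.1,-0.5,0,0,0.11,50]
    - [-0.5,0.25,-1.0,0,0,0.23,50]
    - [-0.8,0.4,-1.5,0,0,0.35,50]
    - [-1.1,0.55,-2.0,0,0,0.47,50]
    - [-1.38,0.71,-2.0,0,0,0.58,50]

```text
t: 11.75
tool_pos: [0.4715, -0.3205, 0.1233]
tcp_rot: [[-0.959, -0.284, 0.003], [-0.284, 0.959, -0.002], [-0.002, -0.002, -1.0]]
wrist_force: [0.4, -0.1, -2.8]
width: 0.0583
gripper_force: 65.6
```

carry_out:
  steps:
    - [-0.21,0.35,-0.2,0,0,0.12,50]
    - [-0.42,0.71,-0.4,0,0,0.24,50]
    - [-0.63,1.06,-0.6,0,0,0.36,50]
    - [-0.84,1.42,-0.8,0,0,0.48,50]
    - [-1.05,1.77,-1.0,0,0,0.58,50]

```text
t: 12.25
tool_pos: [0.4897, -0.2395, 0.1605]
tcp_rot: [[-0.958, 0.287, -0.002], [0.287, 0.958, 0.001], [0.002, 0.0, -1.0]]
wrist_force: [-0.1, -0.8, -4.0]
width: 0.0582
gripper_force: 65.5
```

carry_out:
  steps:
    - [0,0.52,0,0,0,0.12,50]
    - [0,1.04,0,0,0,0.24,50]
    - [0,1.57,0,0,0,0.36,50]
    - [0,2.09,0,0,0,0.48,50]
    - [0,2.61,0,0,0,0.59,50]

```text
t: 12.75
tool_pos: [0.5193, -0.1393, 0.1602]
tcp_rot: [[-0.636, 0.772, -0.002], [0.772, 0.636, 0.001], [0.002, -0.001, -1.0]]
wrist_force: [0.9, -0.4, -3.9]
width: 0.0584
gripper_force: 65.5
```

carry_out:
  steps:
    - [0.26,0.47,0,0,0,0.12,50]
    - [0.52,0.95,0,0,0,0.24,50]
    - [0.78,1.42,0,0,0,0.36,50]
    - [1.03,1.89,0,0,0,0.48,50]
    - [1.29,2.36,0,0,0,0.59,50]

```text
t: 13.25
tool_pos: [0.559, -0.0394, 0.1601]
tcp_rot: [[-0.099, 0.995, -0.002], [0.995, 0.099, 0.0], [0.0, -0.002, -1.0]]
wrist_force: [-0.2, 0.1, -2.4]
width: 0.0583
gripper_force: 65.5
```

carry_out:
  steps:
    - [0.5,0.25,0,0,0,0,50]
    - [1.0,0.5,0.2,0,0,0,50]
    - [1.46,0.74,0.5,0,0,0,50]
    - [1.46,0.74,0.75,0,0,0,50]
    - [1.46,0.74,0.75,0,0,0,50]

```text
t: 13.75
tool_pos: [0.5811, 0.021, 0.1286]
tcp_rot: [[-0.105, 0.994, -0.005], [0.994, 0.105, -0.001], [-0.0, -0.005, -1.0]]
wrist_force: [0.1, -0.3, -3.3]
width: 0.0583
gripper_force: 65.5
```

carry_out:
  steps:
    - [0,0,0.3,0,0,0,50]
    - [0,0,0.6,0,0,0,50]
    - [0,0,0.8,0,0,0,50]
    - [0,0,0.8,0,0,0,50]

```text
t: 14.15
tool_pos: [0.5815, 0.0203, 0.0976]
tcp_rot: [[-0.103, 0.995, -0.003], [0.995, 0.103, -0.0], [0.0, -0.003, -1.0]]
wrist_force: [-0.4, 0.2, -3.8]
width: 0.0584
gripper_force: 65.6
```

```bash
cat >> h.py <<'E'
def held(thing,d):
    o=get_obs()
    for s,m,Q,zt in see("wrist",thing,d):
        T=(Q-np.array(o["tool_pos"]))@np.array(o["tcp_rot"])
        print("held %.2f"%s,len(T),"z",np.percentile(T[:,2],[5,50,95]).round(4),"x",np.percentile(T[:,0],[1,99.5]).round(4),"y",np.percentile(T[:,1],[.5,99.5]).round(4),"W",Q.mean(0).round(3))
E
python3 - <<'E'
from h import *
st();p,d=camera("wrist");held("base_plate",d)
plan([(.5836,.021,.073,.103)])
E
```

```text
t 14.2 p [0.5815, 0.0203, 0.0976] yaw 0.103 tz [-0.003, -0.0, -1.0] q6 1.50 F [-0.4, 0.2, -3.8] w 0.0584 g 65.6
held 0.58 22640 z [-0.0118 -0.0108 -0.003 ] x [-0.0528  0.0287] y [-0.0292  0.0274] W [0.581 0.018 0.109]
held 0.44 8951 z [0.0587 0.0846 0.0891] x [-0.0758 -0.0104] y [-0.1963 -0.1297] W [ 0.429 -0.035  0.019]
to [0.5836, 0.021, 0.073, 0.103] s [0.008, 0.031, 0.657] r [-0.0, -0.0, 0.001]
```

carry_out:
  steps:
    - [0.05,0.08,0.3,0,0,0,50]
    - [0.05,0.08,0.5,0,0,0,50]
    - [0.05,0.08,0.6,0,0,0,50]
    - [0.05,0.08,0.63,0,0,0,50]
    - [0.05,0.08,0.63,0,0,0,50]

```text
t: 14.75
tool_pos: [0.5854, 0.0232, 0.0738]
tcp_rot: [[-0.104, 0.995, -0.001], [0.995, 0.104, -0.0], [0.0, -0.001, -1.0]]
wrist_force: [-0.8, -0.3, -3.0]
width: 0.0588
gripper_force: 65.6
```

carry_out:
  steps:
    - [0,0,0,0,0,0,50]
    - [0,0,0,0,0,0,50]

```text
t: 14.95
tool_pos: [0.5858, 0.0232, 0.0746]
tcp_rot: [[-0.104, 0.995, 0.001], [0.995, 0.104, 0.0], [-0.0, 0.001, -1.0]]
wrist_force: [0.3, -0.7, -2.8]
width: 0.0583
gripper_force: 65.6
```

carry_out:
  steps:
    - [-0.02,-0.03,0.03,0,0,0,50]
    - [-0.02,-0.03,0.06,0,0,0,50]
    - [-0.02,-0.03,0.06,0,0,0,50]
    - [-0.02,-0.03,0.06,0,0,0,50]

```text
t: 15.35
tool_pos: [0.5845, 0.0221, 0.0726]
tcp_rot: [[-0.104, 0.995, 0.001], [0.995, 0.104, -0.0], [-0.0, 0.001, -1.0]]
wrist_force: [-2.5, -0.7, 5.5]
width: 0.0586
gripper_force: 66.4
```

```bash
python3 - <<'E'
from h import *
st();p,d=camera("wrist");held("base_plate",d)
E
```

```text
t 15.3 p [0.5845, 0.0221, 0.0726] yaw 0.104 tz [0.001, -0.0, -1.0] q6 1.50 F [-2.5, -0.7, 5.5] w 0.0586 g 66.4
held 0.78 22923 z [-0.0112 -0.0102 -0.0023] x [-0.0532  0.0287] y [-0.03    0.0271] W [0.584 0.02  0.082]
```

carry_out:
  steps:
    - [0,0,0,0,0,0,62]
    - [0,0,0,0,0,0,70]
    - [0,0,0,0,0,0,85]
    - [0,0,0,0,0,0,85]
    - [0,0,-0.5,0,0,0,85]

```text
t: 15.95
tool_pos: [0.5828, 0.0222, 0.0893]
tcp_rot: [[-0.104, 0.995, -0.005], [0.995, 0.104, -0.0], [0.0, -0.005, -1.0]]
wrist_force: [-0.2, -0.4, 0.3]
width: 0.085
gripper_force: 0.0
```

carry_out:
  steps:
    - [-0.5,0,-1.0,0,0,0,85]
    - [-1.0,0,-2.0,0,0,0,85]
    - [-1.5,0,-2.5,0,0,0,85]
    - [-1.5,0,-2.5,0,0,0,85]
    - [-1.5,0,-2.5,0,0,0,85]

```text
t: 16.45
tool_pos: [0.5909, -0.0376, 0.1916]
tcp_rot: [[-0.103, 0.995, 0.001], [0.995, 0.103, 0.0], [0.0, 0.001, -1.0]]
wrist_force: [-0.3, 0.6, -0.4]
width: 0.0854
gripper_force: 0.0
```

```bash
python3 - <<'E'
from h import *
st();p,d=camera("wrist")
P=mpts("wrist",np.ones(d.shape,bool),d)
c=disc("base",P,(.5836,.021),.034,.079,.088)
for s,m,Q,zt in see("wrist","base_plate",d):
    T=Q[(Q[:,2]<.0775)&(Q[:,2]>.071)];print(s,len(T),T.mean(0).round(4))
plan([(.45,-.2,.2,.103),(.373,-.2815,.2,.103)])
for n in ["scene","side"]:
    p,d=camera(n);P=mpts(n,np.ones(d.shape,bool),d);disc(n,P,(.5836,.02),.04,.078,.09)
E
```

```text
t 16.4 p [0.5909, -0.0376, 0.1916] yaw 0.103 tz [0.001, 0.0, -1.0] q6 1.40 F [-0.3, 0.6, -0.4] w 0.0854 g 0.0
base 8518 z 0.0820 mean [0.5827 0.0216] mid [0.5827 0.021 ] ext [0.0589 0.0588]
0.88 1029 [ 0.5899 -0.0217  0.0735]
to [0.45, -0.2, 0.2, 0.103] s [-3.69, -3.907, -0.237] r [-0.002, -0.001, 0.001]
to [0.373, -0.2815, 0.2, 0.103] s [-1.829, -2.124, 0.0] r [0.0, 0.0, 0.0]
scene 679 z 0.0832 mean [0.5857 0.0219] mid [0.5845 0.0208] ext [0.0596 0.06  ]
side 254 z 0.0825 mean [0.5835 0.0162] mid [0.5846 0.0165] ext [0.0611 0.0644]
```

carry_out:
  steps:
    - [-0.74,-0.78,0,0,0,0,85]
    - [-1.48,-1.56,0,0,0,0,85]
    - [-2.22,-2.34,0,0,0,0,85]
    - [-2.96,-3.12,0,0,0,0,85]
    - [-3.69,-3.9,0,0,0,0,85]

```text
t: 17.15
tool_pos: [0.4494, -0.2006, 0.1908]
tcp_rot: [[-0.105, 0.994, -0.001], [0.994, 0.105, 0.001], [0.001, -0.001, -1.0]]
wrist_force: [0.2, -1.5, -0.2]
width: 0.085
gripper_force: 0.0
```

carry_out:
  steps:
    - [-0.7,-0.8,0.4,0,0,0,85]
    - [-1.3,-1.5,0.8,0,0,0,85]
    - [-1.83,-2.12,1.0,0,0,0,85]
    - [-1.83,-2.12,1.0,0,0,0,85]
    - [-1.83,-2.12,1.0,0,0,0,85]

```text
t: 17.65
tool_pos: [0.3736, -0.2817, 0.1511]
tcp_rot: [[-0.103, 0.995, -0.001], [0.995, 0.103, 0.001], [0.001, -0.001, -1.0]]
wrist_force: [0.8, 2.2, 1.0]
width: 0.0849
gripper_force: 0.0
```

```bash
python3 - <<'E'
from h import *
st();p,d=camera("wrist")
P=mpts("wrist",np.ones(d.shape,bool),d)
c=disc("A",P,(.373,-.2815),.04,.0085,.017)
plan([(*c,.03,.103),(*c,.0035,.103)])
E
```

```text
t 17.6 p [0.3736, -0.2817, 0.1511] yaw 0.103 tz [-0.001, 0.001, -1.0] q6 0.82 F [0.8, 2.2, 1.0] w 0.0849 g 0.0
A 5548 z 0.0133 mean [ 0.373  -0.2778] mid [ 0.373  -0.2784] ext [0.0568 0.0573]
to [0.373, -0.2784, 0.03, 0.103] s [0.079, -0.023, 3.037] r [-0.0, -0.001, 0.001]
to [0.373, -0.2784, 0.0035, 0.103] s [0.0, 0.0, 0.662] r [0.0, 0.0, 0.0]
```

carry_out:
  steps:
    - [0.08,-0.02,1.0,0,0,0,85]
    - [0.08,-0.02,2.0,0,0,0,85]
    - [0.08,-0.02,3.0,0,0,0,85]
    - [0.08,-0.02,3.5,0,0,0,85]
    - [0.08,-0.02,3.69,0,0,0,85]

```text
t: 18.2
tool_pos: [0.3727, -0.2769, 0.002]
tcp_rot: [[-0.106, 0.994, -0.003], [0.994, 0.106, 0.002], [0.003, -0.003, -1.0]]
wrist_force: [0.0, 0.3, 0.5]
width: 0.0848
gripper_force: 0.0
```

carry_out:
  steps:
    - [0,0,0,0,0,0,85]
    - [0,0,0,0,0,0,85]
    - [0,0,0,0,0,0,85]

```text
t: 18.5
tool_pos: [0.3743, -0.2795, 0.0057]
tcp_rot: [[-0.104, 0.995, 0.002], [0.995, 0.104, -0.002], [-0.002, 0.002, -1.0]]
wrist_force: [0.3, 0.0, 0.0]
width: 0.0849
gripper_force: 0.0
```

```bash
python3 - <<'E'
from h import *
st();p,d=camera("wrist")
P=mpts("wrist",np.ones(d.shape,bool),d)
c=disc("A",P,(.373,-.2785),.04,.0085,.017)
plan([(*c,.0035,.103)])
E
```

```text
t 18.5 p [0.3743, -0.2795, 0.0057] yaw 0.105 tz [0.002, -0.002, -1.0] q6 0.82 F [0.3, 0.0, 0.0] w 0.0849 g 0.0
A 19177 z 0.0128 mean [ 0.3718 -0.2772] mid [ 0.372  -0.2786] ext [0.0568 0.0575]
to [0.372, -0.2786, 0.0035, 0.103] s [0.028, -0.05, 0.052] r [0.002, 0.002, 0.001]
```

carry_out:
  steps:
    - [0.03,-0.05,0.06,0,0,0,85]
    - [0.03,-0.05,0.06,0,0,0,50]
    - [0.03,-0.05,0.06,0,0,0,50]
    - [0.03,-0.05,0.06,0,0,0,50]
    - [0.03,-0.05,0.06,0,0,0,50]
  grip_force: 60

```text
t: 19.05
tool_pos: [0.3713, -0.278, 0.0029]
tcp_rot: [[-0.104, 0.995, 0.001], [0.995, 0.104, -0.0], [-0.0, 0.001, -1.0]]
wrist_force: [-1.9, 2.9, 10.2]
width: 0.0569
gripper_force: 61.5
```

carry_out:
  steps:
    - [0,0,0,0,0,0,50]
    - [0,0,0,0,0,0,50]
    - [0,0,0,0,0,0,50]

```text
t: 19.35
tool_pos: [0.3712, -0.2781, 0.0029]
tcp_rot: [[-0.104, 0.995, 0.001], [0.995, 0.104, -0.0], [-0.0, 0.001, -1.0]]
wrist_force: [-1.1, 2.9, 10.7]
width: 0.0568
gripper_force: 61.5
```

carry_out:
  steps:
    - [0,0,-0.3,0,0,0,50]
    - [0,0,-1.1,0,0,0,50]
    - [0,0,-2.0,0,0,0,50]
    - [0,0,-3.0,0,0,0,50]
    - [0,0,-3.8,0,0,0,50]

```text
t: 19.85
tool_pos: [0.3708, -0.278, 0.1563]
tcp_rot: [[-0.104, 0.995, 0.001], [0.995, 0.104, -0.001], [-0.001, 0.001, -1.0]]
wrist_force: [-0.4, 0.0, -2.4]
width: 0.0564
gripper_force: 64.3
```

```bash
python3 - <<'E'
from h import *
st();p,d=camera("wrist")
held("cell1",d)
plan([(.48,-.13,.155,.103),(.5835,.021,.155,.103)])
E
```

```text
t 19.9 p [0.3708, -0.278, 0.1563] yaw 0.104 tz [0.001, -0.001, -1.0] q6 0.82 F [-0.4, 0.0, -2.4] w 0.0564 g 64.3
held 0.96 4040 z [0.145  0.1462 0.1547] x [-0.1289 -0.0737] y [0.1707 0.2361] W [ 0.581 -0.357  0.016]
held 0.96 5087 z [0.1447 0.1459 0.1527] x [-0.0536  0.0029] y [-0.2164 -0.1589] W [ 0.191 -0.324  0.014]
held 0.89 465 z [0.1451 0.146  0.1471] x [-0.1351 -0.1087] y [-0.0676 -0.0437] W [ 0.329 -0.41   0.016]
held 0.80 19898 z [-0.0084 -0.0074 -0.0058] x [-0.0285  0.0282] y [-0.0289  0.0264] W [ 0.371 -0.278  0.168]
held 0.58 5579 z [0.1448 0.1459 0.1508] x [-0.0216  0.035 ] y [0.0875 0.1458] W [ 0.488 -0.261  0.016]
to [0.48, -0.13, 0.155, 0.103] s [3.438, 3.054, 0.094] r [0.006, 0.005, 0.001]
to [0.5835, 0.021, 0.155, 0.103] s [3.489, 2.962, 0.0] r [0.0, 0.0, 0.0]
```

carry_out:
  steps:
    - [0.7,0.62,0,0,0,0,50]
    - [1.4,1.24,0,0,0,0,50]
    - [2.1,1.86,0,0,0,0,50]
    - [2.8,2.48,0,0,0,0,50]
    - [3.5,3.05,0,0,0,0,50]

```text
t: 20.45
tool_pos: [0.4778, -0.1246, 0.1528]
tcp_rot: [[-0.104, 0.995, -0.002], [0.995, 0.104, 0.0], [0.0, -0.002, -1.0]]
wrist_force: [0.3, 0.2, -2.6]
width: 0.0564
gripper_force: 64.5
```

carry_out:
  steps:
    - [0.85,0.75,0,0,0,0,50]
    - [1.7,1.5,0,0,0,0,50]
    - [2.6,2.25,0.1,0,0,0,50]
    - [3.44,3.0,0.5,0,0,0,50]
    - [3.44,3.0,1.0,0,0,0,50]

```text
t: 20.95
tool_pos: [0.5855, 0.0275, 0.1125]
tcp_rot: [[-0.109, 0.994, 0.001], [0.994, 0.109, 0.001], [0.001, 0.002, -1.0]]
wrist_force: [0.3, -1.0, -1.8]
width: 0.0568
gripper_force: 64.6
```

carry_out:
  steps:
    - [0,0,0.25,0,0,0,50]
    - [0,0,0.4,0,0,0,50]
    - [0,0,0.4,0,0,0,50]
    - [0,0,0.4,0,0,0,50]

```text
t: 21.35
tool_pos: [0.5827, 0.0224, 0.0985]
tcp_rot: [[-0.102, 0.995, 0.001], [0.995, 0.102, -0.0], [-0.0, 0.001, -1.0]]
wrist_force: [-0.1, -0.3, -2.2]
width: 0.0563
gripper_force: 64.6
```

```bash
python3 - <<'E'
from h import *
st();p,d=camera("wrist");held("cell1",d)
plan([(.585,.0213,.0875,.103)])
E
```

```text
t 21.4 p [0.5827, 0.0224, 0.0985] yaw 0.103 tz [0.001, -0.0, -1.0] q6 1.51 F [-0.1, -0.3, -2.2] w 0.0563 g 64.6
held 0.66 19810 z [-0.0109 -0.0099 -0.0085] x [-0.0285  0.0284] y [-0.0287  0.0264] W [0.582 0.024 0.109]
to [0.585, 0.0213, 0.0875, 0.103] s [-0.037, 0.042, 0.286] r [0.002, 0.0, -0.0]
```

carry_out:
  steps:
    - [-0.03,0.05,0.1,0,0,0,50]
    - [-0.03,0.05,0.2,0,0,0,50]
    - [-0.03,0.05,0.27,0,0,0,50]
    - [-0.03,0.05,0.29,0,0,0,50]
    - [-0.03,0.05,0.29,0,0,0,50]

```text
t: 21.95
tool_pos: [0.5847, 0.0223, 0.0858]
tcp_rot: [[-0.104, 0.995, -0.001], [0.995, 0.104, -0.0], [0.0, -0.001, -1.0]]
wrist_force: [0.3, 0.2, -2.0]
width: 0.0566
gripper_force: 64.6
```

carry_out:
  steps:
    - [0,0,0.02,0,0,0,50]
    - [0,0,0.04,0,0,0,50]
    - [0,0,0.04,0,0,0,50]

```text
t: 22.25
tool_pos: [0.585, 0.0224, 0.0851]
tcp_rot: [[-0.104, 0.995, 0.001], [0.995, 0.104, 0.0], [0.0, 0.001, -1.0]]
wrist_force: [-1.1, 0.0, 1.0]
width: 0.0563
gripper_force: 65.2
```

carry_out:
  steps:
    - [0,0,0.02,0,0,0,50]
    - [0,0,0.04,0,0,0,50]
    - [0,0,0.04,0,0,0,50]

```text
t: 22.55
tool_pos: [0.5851, 0.0224, 0.085]
tcp_rot: [[-0.104, 0.995, 0.002], [0.995, 0.104, 0.0], [-0.0, 0.002, -1.0]]
wrist_force: [-5.1, 0.1, 11.4]
width: 0.0565
gripper_force: 66.3
```

carry_out:
  steps:
    - [0,0,-0.04,0,0,0,62]
    - [0,0,-0.04,0,0,0,70]
    - [0,0,-0.04,0,0,0,85]
    - [0,0,-0.04,0,0,0,85]
    - [0,0,-0.5,0,0,0,85]

```text
t: 23.05
tool_pos: [0.5832, 0.0223, 0.1005]
tcp_rot: [[-0.104, 0.995, -0.005], [0.995, 0.104, -0.0], [0.0, -0.005, -1.0]]
wrist_force: [-0.5, -0.8, 0.9]
width: 0.085
gripper_force: 0.0
```

carry_out:
  steps:
    - [-0.5,0,-1.0,0,0,0,85]
    - [-1.0,0,-1.7,0,0,0,85]
    - [-1.5,0,-2.0,0,0,0,85]
    - [-1.5,0,-2.0,0,0,0,85]
    - [-1.5,0,-2.0,0,0,0,85]

```text
t: 23.55
tool_pos: [0.5911, -0.0375, 0.1825]
tcp_rot: [[-0.103, 0.995, -0.0], [0.995, 0.103, 0.0], [0.0, -0.0, -1.0]]
wrist_force: [-0.7, -0.4, -0.3]
width: 0.0851
gripper_force: 0.0
```

```bash
python3 - <<'E'
from h import *
st();p,d=camera("wrist")
P=mpts("wrist",np.ones(d.shape,bool),d)
disc("c1",P,(.5836,.021),.036,.0885,.1)
plan([(.489,-.260,.155,.103)])
E
```

```text
t 23.6 p [0.5911, -0.0375, 0.1825] yaw 0.103 tz [-0.0, 0.0, -1.0] q6 1.40 F [-0.7, -0.4, -0.3] w 0.0851 g 0.0
c1 9473 z 0.0944 mean [0.5833 0.0222] mid [0.5834 0.0216] ext [0.0571 0.0567]
to [0.489, -0.26, 0.155, 0.103] s [-5.28, -3.106, 0.675] r [-0.001, -0.001, 0.001]
```

carry_out:
  steps:
    - [-1.05,-0.62,0,0,0,0,85]
    - [-2.1,-1.24,0,0,0,0,85]
    - [-3.15,-1.86,0,0,0,0,85]
    - [-4.2,-2.48,0,0,0,0,85]
    - [-5.28,-3.1,0,0,0,0,85]

```text
t: 24.1
tool_pos: [0.4885, -0.2605, 0.1817]
tcp_rot: [[-0.106, 0.994, -0.002], [0.994, 0.106, 0.001], [0.001, -0.001, -1.0]]
wrist_force: [1.4, -1.1, 0.1]
width: 0.0851
gripper_force: 0.0
```

carry_out:
  steps:
    - [0,0,0.4,0,0,0,85]
    - [0,0,0.7,0,0,0,85]
    - [0,0,0.7,0,0,0,85]
    - [0,0,0.7,0,0,0,85]

```text
t: 24.5
tool_pos: [0.4898, -0.2588, 0.1542]
tcp_rot: [[-0.106, 0.994, -0.002], [0.994, 0.106, 0.001], [0.001, -0.001, -1.0]]
wrist_force: [-0.3, 0.1, 0.1]
width: 0.0845
gripper_force: 0.0
```

```bash
python3 - <<'E'
from h import *
st();p,d=camera("wrist")
P=mpts("wrist",np.ones(d.shape,bool),d)
c=disc("B",P,(.489,-.26),.04,.0085,.017)
plan([(*c,.005,.103)])
E
```

```text
t 24.5 p [0.4898, -0.2588, 0.1542] yaw 0.106 tz [-0.002, 0.001, -1.0] q6 0.98 F [-0.3, 0.1, 0.1] w 0.0845 g 0.0
B 5400 z 0.0135 mean [ 0.4876 -0.2591] mid [ 0.4877 -0.2598] ext [0.0569 0.0573]
to [0.4877, -0.2598, 0.005, 0.103] s [-0.014, -0.062, 3.747] r [-0.0, -0.0, 0.003]
```

carry_out:
  steps:
    - [-0.02,-0.05,1.0,0,0,0,85]
    - [-0.02,-0.05,2.0,0,0,0,85]
    - [-0.02,-0.05,3.0,0,0,0,85]
    - [-0.02,-0.05,3.6,0,0,0,85]
    - [-0.02,-0.05,3.76,0,0,0,85]

```text
t: 25.05
tool_pos: [0.4867, -0.2595, 0.0021]
tcp_rot: [[-0.106, 0.994, -0.004], [0.994, 0.106, 0.002], [0.002, -0.004, -1.0]]
wrist_force: [0.2, 0.1, 0.7]
width: 0.0849
gripper_force: 0.0
```

carry_out:
  steps:
    - [0,0,0,0,0,0,85]
    - [0,0,0,0,0,0,85]
    - [0,0,0,0,0,0,85]

```text
t: 25.35
tool_pos: [0.4893, -0.2618, 0.0066]
tcp_rot: [[-0.104, 0.995, 0.003], [0.995, 0.104, -0.002], [-0.002, 0.003, -1.0]]
wrist_force: [0.0, 0.1, 0.3]
width: 0.085
gripper_force: 0.0
```

```bash
python3 - <<'E'
from h import *
st();plan([(.4877,-.2598,.0035,.103)])
E
```

```text
t 25.4 p [0.4893, -0.2618, 0.0066] yaw 0.104 tz [0.003, -0.002, -1.0] q6 0.98 F [0.0, 0.1, 0.3] w 0.0850 g 0.0
to [0.4877, -0.2598, 0.0035, 0.103] s [0.055, -0.034, 0.076] r [0.003, 0.002, 0.001]
```

carry_out:
  steps:
    - [0.03,-0.02,0.07,0,0,0,85]
    - [0.03,-0.02,0.07,0,0,0,50]
    - [0.03,-0.02,0.07,0,0,0,50]
    - [0.03,-0.02,0.07,0,0,0,50]
    - [0.03,-0.02,0.07,0,0,0,50]

```text
t: 25.85
tool_pos: [0.4873, -0.2603, 0.003]
tcp_rot: [[-0.104, 0.995, 0.001], [0.995, 0.104, -0.0], [-0.001, 0.001, -1.0]]
wrist_force: [-1.0, 1.0, 8.2]
width: 0.0566
gripper_force: 61.8
```

carry_out:
  steps:
    - [0,0,0,0,0,0,50]
    - [0,0,0,0,0,0,50]
    - [0,0,0,0,0,0,50]

```text
t: 26.15
tool_pos: [0.4872, -0.2603, 0.003]
tcp_rot: [[-0.104, 0.995, 0.001], [0.995, 0.104, -0.0], [-0.0, 0.001, -1.0]]
wrist_force: [-2.9, 1.5, 8.4]
width: 0.0565
gripper_force: 61.8
```

carry_out:
  steps:
    - [0,0,-0.3,0,0,0,50]
    - [0,0,-1.1,0,0,0,50]
    - [0,0,-2.0,0,0,0,50]
    - [0,0,-3.0,0,0,0,50]
    - [0,0,-3.8,0,0,0,50]

```text
t: 26.65
tool_pos: [0.4868, -0.2602, 0.1564]
tcp_rot: [[-0.104, 0.995, 0.001], [0.995, 0.104, -0.001], [-0.001, 0.001, -1.0]]
wrist_force: [0.3, -0.1, -1.8]
width: 0.0566
gripper_force: 64.3
```

carry_out:
  steps:
    - [0.5,0.22,0,0,0,0,50]
    - [1.2,0.54,0,0,0,0,50]
    - [2.0,0.9,0,0,0,0,50]
    - [2.8,1.26,0,0,0,0,50]
    - [3.6,1.62,0,0,0,0,50]

```text
t: 27.15
tool_pos: [0.5363, -0.1091, 0.1541]
tcp_rot: [[-0.103, 0.995, -0.0], [0.995, 0.103, -0.0], [-0.0, -0.0, -1.0]]
wrist_force: [1.8, 0.5, -2.5]
width: 0.0564
gripper_force: 64.5
```

carry_out:
  steps:
    - [0.9,0.42,0,0,0,0,50]
    - [1.8,0.85,0,0,0,0,50]
    - [2.6,1.26,0.1,0,0,0,50]
    - [3.15,1.53,0.4,0,0,0,50]
    - [3.15,1.53,0.8,0,0,0,50]

```text
t: 27.65
tool_pos: [0.5855, 0.0244, 0.1222]
tcp_rot: [[-0.108, 0.994, 0.002], [0.994, 0.108, 0.001], [0.001, 0.002, -1.0]]
wrist_force: [-0.7, -0.0, -2.5]
width: 0.0563
gripper_force: 64.5
```

carry_out:
  steps:
    - [0,0,0.2,0,0,0,50]
    - [0,0,0.2,0,0,0,50]
    - [0,0,0.2,0,0,0,50]
    - [0,0,0.2,0,0,0,50]

```text
t: 28.05
tool_pos: [0.5845, 0.0208, 0.1147]
tcp_rot: [[-0.103, 0.995, 0.001], [0.995, 0.103, 0.0], [-0.0, 0.001, -1.0]]
wrist_force: [0.1, 0.1, -2.2]
width: 0.0567
gripper_force: 64.5
```

```bash
python3 - <<'E'
from h import *
st();p,d=camera("wrist");held("cell1",d)
plan([(.585,.0215,.098,.103)])
E
```

```text
t 28.1 p [0.5845, 0.0208, 0.1147] yaw 0.103 tz [0.001, 0.0, -1.0] q6 1.50 F [0.1, 0.1, -2.2] w 0.0567 g 64.5
held 0.93 2096 z [0.019  0.0203 0.0298] x [0.0124 0.0302] y [-0.0262  0.0261] W [0.583 0.045 0.093]
held 0.89 20127 z [-0.0106 -0.0096 -0.0081] x [-0.0271  0.0298] y [-0.029   0.0264] W [0.583 0.024 0.124]
to [0.585, 0.0215, 0.098, 0.103] s [0.013, 0.013, 0.416] r [0.001, 0.0, 0.0]
```

carry_out:
  steps:
    - [-0.01,0.01,0.2,0,0,0,50]
    - [-0.01,0.01,0.35,0,0,0,50]
    - [-0.01,0.01,0.41,0,0,0,50]
    - [-0.01,0.01,0.41,0,0,0,50]
    - [-0.01,0.01,0.41,0,0,0,50]

```text
t: 28.65
tool_pos: [0.5844, 0.021, 0.0972]
tcp_rot: [[-0.104, 0.995, -0.0], [0.995, 0.104, -0.0], [-0.0, -0.0, -1.0]]
wrist_force: [-0.1, -1.1, -0.2]
width: 0.0569
gripper_force: 64.5
```

carry_out:
  steps:
    - [0,0,0.02,0,0,0,50]
    - [0,0,0.04,0,0,0,50]
    - [0,0,0.04,0,0,0,50]

```text
t: 28.95
tool_pos: [0.5845, 0.021, 0.0971]
tcp_rot: [[-0.104, 0.995, 0.001], [0.995, 0.104, -0.0], [-0.0, 0.001, -1.0]]
wrist_force: [-5.7, -0.8, 9.4]
width: 0.0565
gripper_force: 65.7
```

carry_out:
  steps:
    - [0,0,0.02,0,0,0,50]
    - [0,0,0.04,0,0,0,50]
    - [0,0,0.04,0,0,0,50]

```text
t: 29.25
tool_pos: [0.5845, 0.021, 0.097]
tcp_rot: [[-0.104, 0.995, 0.002], [0.995, 0.104, -0.0], [-0.0, 0.002, -1.0]]
wrist_force: [-8.3, -0.6, 18.0]
width: 0.0564
gripper_force: 66.8
```

carry_out:
  steps:
    - [0,0,-0.06,0,0,0,62]
    - [0,0,-0.06,0,0,0,70]
    - [0,0,-0.06,0,0,0,85]
    - [0,0,-0.06,0,0,0,85]
    - [0,0,-0.5,0,0,0,85]

```text
t: 29.75
tool_pos: [0.5831, 0.021, 0.1116]
tcp_rot: [[-0.104, 0.995, -0.005], [0.995, 0.104, -0.0], [0.0, -0.005, -1.0]]
wrist_force: [0.1, -0.2, 0.1]
width: 0.085
gripper_force: 0.0
```

carry_out:
  steps:
    - [-0.2,0,-1.0,0,0,0,85]
    - [-0.8,0,-1.7,0,0,0,85]
    - [-1.5,0,-2.0,0,0,0,85]
    - [-2.5,-0.1,-2.0,0,0,0,85]
    - [-3.6,-0.2,-2.0,0,0,0,85]

```text
t: 30.25
tool_pos: [0.5921, -0.1237, 0.1947]
tcp_rot: [[-0.106, 0.994, 0.001], [0.994, 0.106, -0.0], [-0.0, 0.001, -1.0]]
wrist_force: [-0.1, 0.8, -0.6]
width: 0.0849
gripper_force: 0.0
```

carry_out:
  steps:
    - [-1.1,-0.2,0,0,0,0,85]
    - [-2.2,-0.4,0,0,0,0,85]
    - [-3.3,-0.6,0.1,0,0,0,85]
    - [-4.4,-0.8,0.4,0,0,0,85]
    - [-5.4,-0.87,0.7,0,0,0,85]

```text
t: 30.75
tool_pos: [0.5789, -0.3437, 0.1658]
tcp_rot: [[-0.103, 0.995, 0.0], [0.995, 0.103, -0.0], [-0.0, 0.0, -1.0]]
wrist_force: [1.0, 0.3, -0.1]
width: 0.085
gripper_force: 0.0
```

carry_out:
  steps:
    - [-0.45,0,0.2,0,0,0,85]
    - [-0.45,0,0.2,0,0,0,85]
    - [-0.45,0,0.2,0,0,0,85]
    - [-0.45,0,0.2,0,0,0,85]

```text
t: 31.15
tool_pos: [0.5818, -0.358, 0.1589]
tcp_rot: [[-0.105, 0.994, 0.001], [0.994, 0.105, 0.0], [-0.0, 0.001, -1.0]]
wrist_force: [0.2, 0.3, -0.2]
width: 0.085
gripper_force: 0.0
```

```bash
python3 - <<'E'
from h import *
st();p,d=camera("wrist")
P=mpts("wrist",np.ones(d.shape,bool),d)
c=disc("C",P,(.5815,-.36),.04,.0085,.017)
plan([(*c,.005,.103)])
for n in ["scene","side"]:
    p,d=camera(n);P=mpts(n,np.ones(d.shape,bool),d);disc(n,P,(.5836,.02),.045,.101,.114)
E
```

```text
t 31.1 p [0.5818, -0.358, 0.1589] yaw 0.106 tz [0.001, 0.0, -1.0] q6 0.91 F [0.2, 0.3, -0.2] w 0.0850 g 0.0
C 5218 z 0.0131 mean [ 0.5815 -0.3589] mid [ 0.5816 -0.3595] ext [0.0568 0.0575]
to [0.5816, -0.3595, 0.005, 0.103] s [-0.037, -0.013, 3.852] r [0.001, 0.0, 0.003]
scene 672 z 0.1074 mean [0.5859 0.0229] mid [0.5848 0.0226] ext [0.0577 0.0565]
side 228 z 0.1066 mean [0.5824 0.0173] mid [0.5838 0.0189] ext [0.0597 0.0581]
```

carry_out:
  steps:
    - [-0.04,-0.01,1.0,0,0,0,85]
    - [-0.04,-0.01,2.0,0,0,0,85]
    - [-0.04,-0.01,3.0,0,0,0,85]
    - [-0.04,-0.01,3.6,0,0,0,85]
    - [-0.04,-0.01,3.84,0,0,0,85]

```text
t: 31.8
tool_pos: [0.5797, -0.3591, 0.0019]
tcp_rot: [[-0.105, 0.994, -0.004], [0.994, 0.105, 0.002], [0.003, -0.003, -1.0]]
wrist_force: [-0.6, -0.6, 0.2]
width: 0.0849
gripper_force: 0.0
```

carry_out:
  steps:
    - [0,0,0,0,0,0,85]
    - [0,0,0,0,0,0,85]
    - [0,0,0,0,0,0,85]
    - [0,0,0,0,0,0,85]
    - [0,0,0,0,0,0,85]

```text
t: 32.3
tool_pos: [0.5816, -0.3613, 0.0057]
tcp_rot: [[-0.104, 0.995, 0.002], [0.995, 0.104, -0.001], [-0.001, 0.001, -1.0]]
wrist_force: [-0.2, -0.7, -0.1]
width: 0.0851
gripper_force: 0.0
```

carry_out:
  steps:
    - [0.035,0,0.06,0,0,0,85]
    - [0.035,0,0.06,0,0,0,50]
    - [0.035,0,0.06,0,0,0,50]
    - [0.035,0,0.06,0,0,0,50]
    - [0.035,0,0.06,0,0,0,50]

```text
t: 32.8
tool_pos: [0.5812, -0.3597, 0.003]
tcp_rot: [[-0.104, 0.995, 0.001], [0.995, 0.104, -0.0], [-0.001, 0.001, -1.0]]
wrist_force: [-1.2, 0.3, 5.8]
width: 0.0567
gripper_force: 63.3
```

carry_out:
  steps:
    - [0,0,0,0,0,0,50]
    - [0,0,0,0,0,0,50]
    - [0,0,0,0,0,0,50]

```text
t: 33.1
tool_pos: [0.5812, -0.3597, 0.003]
tcp_rot: [[-0.104, 0.995, 0.001], [0.995, 0.104, -0.0], [-0.001, 0.001, -1.0]]
wrist_force: [-0.1, 1.0, 6.1]
width: 0.0562
gripper_force: 63.3
```

carry_out:
  steps:
    - [0,0,-0.3,0,0,0,50]
    - [0,0,-1.1,0,0,0,50]
    - [0,0,-2.0,0,0,0,50]
    - [0,0,-3.0,0,0,0,50]
    - [0,0,-3.8,0,0,0,50]

```text
t: 33.6
tool_pos: [0.5809, -0.3596, 0.1568]
tcp_rot: [[-0.104, 0.995, 0.001], [0.995, 0.104, -0.001], [-0.001, 0.001, -1.0]]
wrist_force: [0.1, -0.8, -1.8]
width: 0.0564
gripper_force: 64.2
```

carry_out:
  steps:
    - [0.6,0.07,0,0,0,0,50]
    - [1.6,0.18,0,0,0,0,50]
    - [2.6,0.29,0,0,0,0,50]
    - [3.7,0.42,0,0,0,0,50]
    - [4.8,0.54,0,0,0,0,50]

```text
t: 34.1
tool_pos: [0.582, -0.1649, 0.1544]
tcp_rot: [[-0.103, 0.995, -0.0], [0.995, 0.103, 0.0], [0.0, -0.0, -1.0]]
wrist_force: [1.9, -0.7, -2.0]
width: 0.0567
gripper_force: 64.3
```

carry_out:
  steps:
    - [1.1,0.12,0,0,0,0,50]
    - [2.2,0.25,0,0,0,0,50]
    - [3.3,0.38,0.0,0,0,0,50]
    - [4.2,0.48,0.0,0,0,0,50]
    - [4.67,0.53,0.4,0,0,0,50]

```text
t: 34.6
tool_pos: [0.585, 0.0246, 0.1404]
tcp_rot: [[-0.106, 0.994, 0.004], [0.994, 0.106, 0.001], [0.0, 0.004, -1.0]]
wrist_force: [0.7, 0.1, -1.7]
width: 0.0565
gripper_force: 64.3
```

carry_out:
  steps:
    - [0,0,0.2,0,0,0,50]
    - [0,0,0.4,0,0,0,50]
    - [0,0,0.4,0,0,0,50]
    - [0,0,0.4,0,0,0,50]
    - [0,0,0.4,0,0,0,50]

```text
t: 35.1
tool_pos: [0.5845, 0.0207, 0.1227]
tcp_rot: [[-0.102, 0.995, 0.001], [0.995, 0.102, -0.0], [-0.0, 0.001, -1.0]]
wrist_force: [-0.2, 0.2, -1.1]
width: 0.0562
gripper_force: 64.3
```

```bash
python3 - <<'E'
from h import *
st();p,d=camera("wrist");held("cell1",d)
plan([(.585,.0213,.11,.103)])
E
```

```text
t 35.1 p [0.5845, 0.0207, 0.1227] yaw 0.103 tz [0.001, -0.0, -1.0] q6 1.50 F [-0.2, 0.2, -1.1] w 0.0562 g 64.3
held 0.85 617 z [0.0266 0.0333 0.0398] x [0.0183 0.0305] y [-0.0227  0.0235] W [0.583 0.048 0.089]
held 0.55 19946 z [-0.0108 -0.0099 -0.0083] x [-0.028   0.0289] y [-0.0289  0.0262] W [0.583 0.023 0.132]
to [0.585, 0.0213, 0.11, 0.103] s [0.008, 0.013, 0.318] r [0.001, 0.0, -0.0]
```

carry_out:
  steps:
    - [0.005,0.01,0.15,0,0,0,50]
    - [0.005,0.01,0.28,0,0,0,50]
    - [0.005,0.01,0.32,0,0,0,50]
    - [0.005,0.01,0.33,0,0,0,50]
    - [0.005,0.01,0.33,0,0,0,50]

```text
t: 35.7
tool_pos: [0.5843, 0.0218, 0.109]
tcp_rot: [[-0.104, 0.995, -0.0], [0.995, 0.104, -0.0], [-0.0, -0.0, -1.0]]
wrist_force: [-1.3, -0.1, -0.1]
width: 0.0563
gripper_force: 64.5
```

carry_out:
  steps:
    - [0,0,0.02,0,0,0,50]
    - [0,0,0.04,0,0,0,50]
    - [0,0,0.04,0,0,0,50]

```text
t: 36.0
tool_pos: [0.5844, 0.0218, 0.1089]
tcp_rot: [[-0.104, 0.995, 0.001], [0.995, 0.104, -0.0], [-0.0, 0.001, -1.0]]
wrist_force: [-6.1, -0.2, 10.7]
width: 0.0567
gripper_force: 65.5
```

carry_out:
  steps:
    - [0,0,0.02,0,0,0,50]
    - [0,0,0.04,0,0,0,50]
    - [0,0,0.04,0,0,0,50]

```text
t: 36.3
tool_pos: [0.5844, 0.0218, 0.1088]
tcp_rot: [[-0.104, 0.995, 0.002], [0.995, 0.104, -0.0], [-0.0, 0.002, -1.0]]
wrist_force: [-8.5, -1.4, 18.9]
width: 0.0566
gripper_force: 66.6
```

carry_out:
  steps:
    - [0,0,-0.06,0,0,0,62]
    - [0,0,-0.06,0,0,0,70]
    - [0,0,-0.06,0,0,0,85]
    - [0,0,-0.06,0,0,0,85]
    - [0,0,-0.5,0,0,0,85]

```text
t: 36.8
tool_pos: [0.583, 0.0218, 0.1232]
tcp_rot: [[-0.104, 0.995, -0.005], [0.995, 0.104, -0.0], [0.0, -0.005, -1.0]]
wrist_force: [0.1, 0.2, -0.2]
width: 0.085
gripper_force: 0.0
```

carry_out:
  steps:
    - [0,0,-1.0,0,0,0,85]
    - [0,0,-1.9,0,0,0,85]
    - [1.0,-0.2,-2.0,0,0,0,85]
    - [2.1,-0.5,-2.0,0,0,0,85]
    - [3.2,-0.8,-2.0,0,0,0,85]

```text
t: 37.3
tool_pos: [0.5392, 0.1468, 0.2058]
tcp_rot: [[-0.102, 0.995, 0.001], [0.995, 0.102, 0.0], [0.0, 0.001, -1.0]]
wrist_force: [-0.6, 0.6, -0.7]
width: 0.0851
gripper_force: 0.0
```

carry_out:
  steps:
    - [1.0,-0.25,0,0,0,0,85]
    - [2.0,-0.5,0.3,0,0,0,85]
    - [2.67,-0.68,0.8,0,0,0,85]
    - [2.67,-0.68,1.0,0,0,0,85]
    - [2.67,-0.68,1.0,0,0,0,85]

```text
t: 37.8
tool_pos: [0.5003, 0.2493, 0.164]
tcp_rot: [[-0.105, 0.994, -0.003], [0.994, 0.105, -0.002], [-0.001, -0.003, -1.0]]
wrist_force: [-0.5, -0.3, 0.6]
width: 0.0848
gripper_force: 0.0
```

carry_out:
  steps:
    - [0,0,0,0,0,0,85]
    - [0,0,0,0,0,0,85]
    - [0,0,0,0,0,0,85]

```text
t: 38.1
tool_pos: [0.5021, 0.2485, 0.1665]
tcp_rot: [[-0.102, 0.995, 0.001], [0.995, 0.102, 0.0], [0.0, 0.001, -1.0]]
wrist_force: [0.2, 0.8, 0.2]
width: 0.0851
gripper_force: 0.0
```

```bash
python3 - <<'E'
from h import *
st();p,d=camera("wrist")
P=mpts("wrist",np.ones(d.shape,bool),d)
c=disc("D",P,(.5015,.249),.04,.0085,.017)
plan([(*c,.005,.103)])
for n in ["scene","side"]:
    p,d=camera(n);P=mpts(n,np.ones(d.shape,bool),d);disc(n,P,(.5836,.02),.045,.113,.126)
E
```

```text
t 38.1 p [0.5021, 0.2485, 0.1665] yaw 0.102 tz [0.001, 0.0, -1.0] q6 1.93 F [0.2, 0.8, 0.2] w 0.0851 g 0.0
D 5004 z 0.0128 mean [0.5009 0.2499] mid [0.501  0.2493] ext [0.0567 0.0572]
to [0.501, 0.2493, 0.005, 0.103] s [0.018, -0.027, 4.036] r [0.001, -0.0, -0.0]
scene 683 z 0.1194 mean [0.5857 0.0228] mid [0.5845 0.0221] ext [0.0579 0.0572]
side 221 z 0.1178 mean [0.5829 0.0168] mid [0.584  0.0188] ext [0.0578 0.0593]
```

carry_out:
  steps:
    - [0.02,-0.03,1.0,0,0,0,85]
    - [0.02,-0.03,2.0,0,0,0,85]
    - [0.02,-0.03,3.0,0,0,0,85]
    - [0.02,-0.03,3.75,0,0,0,85]
    - [0.02,-0.03,4.02,0,0,0,85]

```text
t: 38.75
tool_pos: [0.4981, 0.2487, 0.0019]
tcp_rot: [[-0.103, 0.995, -0.004], [0.995, 0.103, -0.002], [-0.002, -0.005, -1.0]]
wrist_force: [0.1, -0.1, 0.4]
width: 0.0848
gripper_force: 0.0
```

carry_out:
  steps:
    - [0,0,0,0,0,0,85]
    - [0,0,0,0,0,0,85]
    - [0,0,0,0,0,0,85]
    - [0,0,0,0,0,0,85]
    - [0,0,0,0,0,0,85]

```text
t: 39.25
tool_pos: [0.5006, 0.2503, 0.0061]
tcp_rot: [[-0.104, 0.995, 0.002], [0.995, 0.104, 0.001], [0.001, 0.002, -1.0]]
wrist_force: [-0.1, 0.5, -0.6]
width: 0.085
gripper_force: 0.0
```

carry_out:
  steps:
    - [-0.02,0,0.07,0,0,0,85]
    - [-0.02,0,0.07,0,0,0,50]
    - [-0.02,0,0.07,0,0,0,50]
    - [-0.02,0,0.07,0,0,0,50]
    - [-0.02,0,0.07,0,0,0,50]

```text
t: 39.75
tool_pos: [0.5004, 0.2492, 0.003]
tcp_rot: [[-0.104, 0.995, 0.001], [0.995, 0.104, 0.0], [0.0, 0.001, -1.0]]
wrist_force: [-1.8, -1.3, 5.7]
width: 0.057
gripper_force: 62.2
```

carry_out:
  steps:
    - [0,0,0,0,0,0,50]
    - [0,0,0,0,0,0,50]
    - [0,0,0,0,0,0,50]

```text
t: 40.05
tool_pos: [0.5004, 0.2492, 0.0031]
tcp_rot: [[-0.104, 0.995, 0.001], [0.995, 0.104, 0.0], [0.0, 0.001, -1.0]]
wrist_force: [-1.1, -0.5, 6.4]
width: 0.0566
gripper_force: 62.2
```

carry_out:
  steps:
    - [0,0,-0.3,0,0,0,50]
    - [0,0,-1.2,0,0,0,50]
    - [0,0,-2.2,0,0,0,50]
    - [0,0,-3.2,0,0,0,50]
    - [0,0,-4.2,0,0,0,50]

```text
t: 40.55
tool_pos: [0.4995, 0.2489, 0.172]
tcp_rot: [[-0.104, 0.995, -0.001], [0.995, 0.104, -0.0], [-0.0, -0.001, -1.0]]
wrist_force: [0.5, 0.5, -2.5]
width: 0.0566
gripper_force: 64.5
```

carry_out:
  steps:
    - [-0.3,0.08,0,0,0,0,50]
    - [-1.0,0.25,0,0,0,0,50]
    - [-1.8,0.46,0,0,0,0,50]
    - [-2.7,0.69,0,0,0,0,50]
    - [-3.6,0.92,0,0,0,0,50]

```text
t: 41.05
tool_pos: [0.5514, 0.1082, 0.1695]
tcp_rot: [[-0.104, 0.995, -0.001], [0.995, 0.104, -0.0], [-0.0, -0.001, -1.0]]
wrist_force: [0.9, -0.1, -2.1]
width: 0.0562
gripper_force: 64.7
```

carry_out:
  steps:
    - [-0.9,0.23,0,0,0,0,50]
    - [-1.7,0.43,0,0,0,0,50]
    - [-2.29,0.58,0.1,0,0,0,50]
    - [-2.29,0.58,0.4,0,0,0,50]
    - [-2.29,0.58,0.75,0,0,0,50]

```text
t: 41.55
tool_pos: [0.584, 0.0205, 0.1391]
tcp_rot: [[-0.102, 0.995, -0.001], [0.995, 0.102, 0.0], [0.0, -0.001, -1.0]]
wrist_force: [0.3, 0.1, -3.6]
width: 0.0565
gripper_force: 64.7
```

carry_out:
  steps:
    - [0,0,0.05,0,0,0,50]
    - [0,0,0.05,0,0,0,50]
    - [0,0,0.05,0,0,0,50]
    - [0,0,0.05,0,0,0,50]
    - [0,0,0.05,0,0,0,50]

```text
t: 42.05
tool_pos: [0.5844, 0.0215, 0.1388]
tcp_rot: [[-0.104, 0.995, 0.001], [0.995, 0.104, 0.0], [-0.0, 0.001, -1.0]]
wrist_force: [0.2, 0.2, -2.5]
width: 0.0566
gripper_force: 64.6
```

```bash
python3 - <<'E'
from h import *
st();p,d=camera("wrist");held("cell1",d)
plan([(.585,.0213,.122,.103)])
E
```

```text
t 42.0 p [0.5844, 0.0215, 0.1388] yaw 0.105 tz [0.001, 0.0, -1.0] q6 1.50 F [0.2, 0.2, -2.5] w 0.0566 g 64.6
held 0.95 534 z [0.0321 0.0363 0.0418] x [0.0191 0.0296] y [-0.0243  0.021 ] W [0.58  0.048 0.102]
held 0.89 2050 z [0.019  0.0204 0.0284] x [0.0117 0.0295] y [-0.0272  0.0258] W [0.581 0.045 0.117]
held 0.80 19963 z [-0.0106 -0.0096 -0.0081] x [-0.0278  0.0291] y [-0.029   0.0261] W [0.583 0.023 0.148]
held 0.62 450 z [0.0436 0.0494 0.0554] x [0.0159 0.0295] y [-0.0199  0.0244] W [0.586 0.048 0.089]
to [0.585, 0.0213, 0.122, 0.103] s [-0.0, 0.016, 0.414] r [0.001, 0.0, 0.001]
```

carry_out:
  steps:
    - [-0.015,0.01,0.2,0,0,0,50]
    - [-0.015,0.01,0.35,0,0,0,50]
    - [-0.015,0.01,0.41,0,0,0,50]
    - [-0.015,0.01,0.43,0,0,0,50]
    - [-0.015,0.01,0.43,0,0,0,50]

```text
t: 42.65
tool_pos: [0.5842, 0.0204, 0.1211]
tcp_rot: [[-0.104, 0.995, -0.001], [0.995, 0.104, -0.0], [0.0, -0.001, -1.0]]
wrist_force: [-3.9, -0.1, 3.0]
width: 0.0564
gripper_force: 65.1
```

carry_out:
  steps:
    - [0,0,0.02,0,0,0,50]
    - [0,0,0.04,0,0,0,50]
    - [0,0,0.04,0,0,0,50]

```text
t: 42.95
tool_pos: [0.5843, 0.0204, 0.121]
tcp_rot: [[-0.104, 0.995, 0.001], [0.995, 0.104, -0.0], [-0.0, 0.001, -1.0]]
wrist_force: [-6.7, -0.0, 11.8]
width: 0.056
gripper_force: 66.2
```

carry_out:
  steps:
    - [0,0,-0.05,0,0,0,62]
    - [0,0,-0.05,0,0,0,70]
    - [0,0,-0.05,0,0,0,85]
    - [0,0,-0.05,0,0,0,85]
    - [0,0,-0.5,0,0,0,85]

```text
t: 43.45
tool_pos: [0.5833, 0.0204, 0.1369]
tcp_rot: [[-0.104, 0.995, -0.005], [0.995, 0.104, -0.0], [0.0, -0.005, -1.0]]
wrist_force: [0.9, 0.4, 0.3]
width: 0.0847
gripper_force: 0.0
```

carry_out:
  steps:
    - [0,0,-1.0,0,0,0,85]
    - [0,0,-1.7,0,0,0,85]
    - [1.0,-0.2,-1.7,0,0,0,85]
    - [2.1,-0.43,-1.7,0,0,0,85]
    - [3.2,-0.65,-1.7,0,0,0,85]

```text
t: 43.95
tool_pos: [0.5453, 0.146, 0.2074]
tcp_rot: [[-0.102, 0.995, 0.001], [0.995, 0.102, 0.0], [0.0, 0.001, -1.0]]
wrist_force: [1.0, 0.8, -0.3]
width: 0.0847
gripper_force: 0.0
```

carry_out:
  steps:
    - [1.1,-0.22,0,0,0,0,85]
    - [2.2,-0.45,0,0,0,0,85]
    - [3.3,-0.67,0.2,0,0,0,85]
    - [4.4,-0.9,0.4,0,0,0,85]
    - [5.3,-1.09,0.7,0,0,0,85]

```text
t: 44.45
tool_pos: [0.4794, 0.3538, 0.1794]
tcp_rot: [[-0.105, 0.994, 0.001], [0.994, 0.105, 0.001], [0.001, 0.001, -1.0]]
wrist_force: [1.5, -0.3, 0.2]
width: 0.0851
gripper_force: 0.0
```

carry_out:
  steps:
    - [0.68,-0.14,0.3,0,0,0,85]
    - [0.68,-0.14,0.3,0,0,0,85]
    - [0.68,-0.14,0.3,0,0,0,85]
    - [0.68,-0.14,0.3,0,0,0,85]
    - [0.68,-0.14,0.3,0,0,0,85]

```text
t: 44.95
tool_pos: [0.4725, 0.377, 0.168]
tcp_rot: [[-0.102, 0.995, 0.001], [0.995, 0.102, 0.0], [0.0, 0.001, -1.0]]
wrist_force: [-1.2, 0.3, 0.4]
width: 0.0849
gripper_force: 0.0
```

```bash
python3 - <<'E'
from h import *
st();p,d=camera("wrist")
P=mpts("wrist",np.ones(d.shape,bool),d)
c=disc("E",P,(.4715,.3775),.04,.0085,.017)
plan([(*c,.005,.103)])
for n in ["scene","side"]:
    p,d=camera(n);P=mpts(n,np.ones(d.shape,bool),d);disc(n,P,(.5836,.02),.045,.125,.138)
E
```

```text
t 45.0 p [0.4725, 0.377, 0.168] yaw 0.102 tz [0.001, 0.0, -1.0] q6 2.14 F [-1.2, 0.3, 0.4] w 0.0849 g 0.0
E 4998 z 0.0129 mean [0.4699 0.3808] mid [0.4699 0.3802] ext [0.0569 0.0572]
to [0.4699, 0.3802, 0.005, 0.103] s [0.084, -0.06, 4.077] r [0.001, -0.0, -0.001]
scene 695 z 0.1313 mean [0.5857 0.0218] mid [0.5841 0.0209] ext [0.0587 0.057 ]
side 217 z 0.1291 mean [0.5827 0.0158] mid [0.5834 0.0181] ext [0.0573 0.0614]
```

carry_out:
  steps:
    - [0.08,-0.06,1.0,0,0,0,85]
    - [0.08,-0.06,2.0,0,0,0,85]
    - [0.08,-0.06,3.0,0,0,0,85]
    - [0.08,-0.06,3.8,0,0,0,85]
    - [0.08,-0.06,4.06,0,0,0,85]

```text
t: 45.6
tool_pos: [0.4673, 0.3788, 0.0015]
tcp_rot: [[-0.103, 0.995, -0.004], [0.995, 0.103, -0.003], [-0.003, -0.005, -1.0]]
wrist_force: [-0.7, -1.0, 1.2]
width: 0.0851
gripper_force: 0.0
```

carry_out:
  steps:
    - [0,0,0,0,0,0,85]
    - [0,0,0,0,0,0,85]
    - [0,0,0,0,0,0,85]
    - [0,0,0,0,0,0,85]
    - [0,0,0,0,0,0,85]

```text
t: 46.1
tool_pos: [0.4696, 0.3813, 0.0062]
tcp_rot: [[-0.104, 0.995, 0.002], [0.995, 0.104, 0.001], [0.001, 0.002, -1.0]]
wrist_force: [-0.5, 0.4, -0.9]
width: 0.0852
gripper_force: 0.0
```

carry_out:
  steps:
    - [-0.025,0,0.07,0,0,0,85]
    - [-0.025,0,0.07,0,0,0,50]
    - [-0.025,0,0.07,0,0,0,50]
    - [-0.025,0,0.07,0,0,0,50]
    - [-0.025,0,0.07,0,0,0,50]

```text
t: 46.6
tool_pos: [0.4695, 0.3799, 0.003]
tcp_rot: [[-0.104, 0.995, 0.001], [0.995, 0.104, 0.0], [0.0, 0.001, -1.0]]
wrist_force: [-1.4, -1.5, 5.1]
width: 0.0566
gripper_force: 62.4
```

carry_out:
  steps:
    - [0,0,0,0,0,0,50]
    - [0,0,0,0,0,0,50]
    - [0,0,0,0,0,0,50]

```text
t: 46.9
tool_pos: [0.4695, 0.3799, 0.003]
tcp_rot: [[-0.104, 0.995, 0.001], [0.995, 0.104, 0.0], [0.0, 0.001, -1.0]]
wrist_force: [-1.0, -1.2, 5.6]
width: 0.0569
gripper_force: 62.4
```

carry_out:
  steps:
    - [0,0,-0.3,0,0,0,50]
    - [0,0,-1.3,0,0,0,50]
    - [0,0,-2.4,0,0,0,50]
    - [0,0,-3.5,0,0,0,50]
    - [0,0,-4.5,0,0,0,50]

```text
t: 47.4
tool_pos: [0.4689, 0.3797, 0.1849]
tcp_rot: [[-0.104, 0.995, 0.0], [0.995, 0.104, 0.001], [0.0, 0.001, -1.0]]
wrist_force: [0.3, 1.4, -1.6]
width: 0.0563
gripper_force: 64.4
```

carry_out:
  steps:
    - [-0.5,0.1,0,0,0,0,50]
    - [-1.5,0.31,0,0,0,0,50]
    - [-2.6,0.54,0,0,0,0,50]
    - [-3.7,0.77,0,0,0,0,50]
    - [-4.8,1.0,0,0,0,0,50]

```text
t: 47.9
tool_pos: [0.5288, 0.1915, 0.1827]
tcp_rot: [[-0.104, 0.995, 0.0], [0.995, 0.104, 0.0], [0.0, 0.0, -1.0]]
wrist_force: [0.7, -0.1, -1.9]
width: 0.0564
gripper_force: 64.6
```

carry_out:
  steps:
    - [-1.1,0.23,0,0,0,0,50]
    - [-2.2,0.46,0,0,0,0,50]
    - [-3.3,0.69,0,0,0,0,50]
    - [-4.1,0.85,0,0,0,0,50]
    - [-4.43,0.92,0.2,0,0,0,50]

```text
t: 48.4
tool_pos: [0.5848, 0.0178, 0.1753]
tcp_rot: [[-0.101, 0.995, 0.002], [0.995, 0.101, -0.0], [-0.001, 0.002, -1.0]]
wrist_force: [-0.4, 0.3, -1.3]
width: 0.0565
gripper_force: 64.6
```

carry_out:
  steps:
    - [0,0,0.3,0,0,0,50]
    - [0,0,0.6,0,0,0,50]
    - [0,0,0.6,0,0,0,50]
    - [0,0,0.6,0,0,0,50]
    - [0,0,0.6,0,0,0,50]

```text
t: 48.9
tool_pos: [0.5838, 0.0216, 0.1506]
tcp_rot: [[-0.105, 0.994, 0.0], [0.994, 0.105, 0.0], [0.0, 0.0, -1.0]]
wrist_force: [-0.2, 0.1, -1.9]
width: 0.0567
gripper_force: 64.6
```

```bash
python3 - <<'E'
from h import *
st();p,d=camera("wrist");held("cell1",d)
plan([(.585,.0213,.133,.103)])
E
```

```text
t 48.9 p [0.5838, 0.0216, 0.1506] yaw 0.106 tz [0.0, 0.0, -1.0] q6 1.50 F [-0.2, 0.1, -1.9] w 0.0567 g 64.6
held 0.82 826 z [0.0303 0.0333 0.0413] x [0.0173 0.0293] y [-0.0244  0.0213] W [0.58  0.047 0.116]
held 0.79 517 z [0.0428 0.0477 0.0542] x [0.0199 0.0293] y [-0.0227  0.02  ] W [0.579 0.048 0.103]
held 0.67 20248 z [-0.0109 -0.0099 -0.008 ] x [-0.0283  0.0293] y [-0.029   0.0267] W [0.583 0.023 0.16 ]
held 0.56 323 z [0.0563 0.0613 0.0662] x [0.0167 0.0291] y [-0.0202  0.0243] W [0.584 0.048 0.09 ]
to [0.585, 0.0213, 0.133, 0.103] s [-0.002, 0.023, 0.444] r [0.001, 0.0, 0.002]
```

carry_out:
  steps:
    - [-0.01,0.025,0.2,0,0,0,50]
    - [-0.01,0.025,0.35,0,0,0,50]
    - [-0.01,0.025,0.41,0,0,0,50]
    - [-0.01,0.025,0.43,0,0,0,50]
    - [-0.01,0.025,0.43,0,0,0,50]

```text
t: 49.5
tool_pos: [0.5846, 0.0203, 0.1331]
tcp_rot: [[-0.104, 0.995, -0.0], [0.995, 0.104, 0.0], [0.0, -0.0, -1.0]]
wrist_force: [-2.5, 0.1, 1.8]
width: 0.0566
gripper_force: 64.8
```

carry_out:
  steps:
    - [0,0,0.02,0,0,0,50]
    - [0,0,0.04,0,0,0,50]
    - [0,0,0.04,0,0,0,50]

```text
t: 49.8
tool_pos: [0.5847, 0.0203, 0.133]
tcp_rot: [[-0.104, 0.995, 0.001], [0.995, 0.104, 0.0], [-0.0, 0.001, -1.0]]
wrist_force: [-6.5, -0.3, 10.6]
width: 0.0566
gripper_force: 65.9
```

carry_out:
  steps:
    - [0,0,-0.05,0,0,0,62]
    - [0,0,-0.05,0,0,0,70]
    - [0,0,-0.05,0,0,0,85]
    - [0,0,-0.05,0,0,0,85]
    - [0,0,-0.5,0,0,0,85]

```text
t: 50.3
tool_pos: [0.5835, 0.0202, 0.1489]
tcp_rot: [[-0.104, 0.995, -0.005], [0.995, 0.104, -0.0], [0.0, -0.005, -1.0]]
wrist_force: [0.5, 0.4, -0.3]
width: 0.0851
gripper_force: 0.0
```

carry_out:
  steps:
    - [-0.2,0,-1.0,0,0,0,85]
    - [-0.7,0,-1.7,0,0,0,85]
    - [-1.2,0,-2.0,0,0,0,85]
    - [-1.2,0,-2.0,0,0,0,85]
    - [-1.2,0,-2.0,0,0,0,85]

```text
t: 50.8
tool_pos: [0.5899, -0.0276, 0.2309]
tcp_rot: [[-0.103, 0.995, -0.0], [0.995, 0.103, 0.0], [0.0, -0.0, -1.0]]
wrist_force: [0.1, -0.2, 0.2]
width: 0.085
gripper_force: 0.0
```

```bash
python3 - <<'E'
from h import *
st();p,d=camera("wrist")
P=mpts("wrist",np.ones(d.shape,bool),d)
disc("top",P,(.5836,.021),.045,.135,.15)
plan([(.59,.14,.22,.64),(.59,.34,.2,1.21)])
for n in ["scene","side"]:
    p,d=camera(n);P=mpts(n,np.ones(d.shape,bool),d);disc(n,P,(.5836,.02),.045,.137,.15)
E
```

```text
t 50.8 p [0.5899, -0.0276, 0.2309] yaw 0.103 tz [-0.0, 0.0, -1.0] q6 1.42 F [0.1, -0.2, 0.2] w 0.0850 g 0.0
top 9054 z 0.1424 mean [0.583  0.0212] mid [0.5831 0.0205] ext [0.0569 0.0567]
to [0.59, 0.14, 0.22, 0.64] s [4.155, 0.444, 0.26] r [-0.001, -0.001, -0.536]
to [0.59, 0.34, 0.2, 1.21] s [4.01, 2.986, 0.5] r [0.0, 0.0, -0.57]
scene 706 z 0.1433 mean [0.586  0.0217] mid [0.5849 0.0214] ext [0.0577 0.0576]
side 224 z 0.1406 mean [0.5835 0.0155] mid [0.5843 0.0179] ext [0.0574 0.0625]
```

carry_out:
  steps:
    - [0.8,0.09,0,0,0,-0.1,85]
    - [1.6,0.18,0,0,0,-0.2,85]
    - [2.4,0.27,0,0,0,-0.3,85]
    - [3.3,0.35,0,0,0,-0.42,85]
    - [4.16,0.44,0.2,0,0,-0.54,85]

```text
t: 51.45
tool_pos: [0.5898, 0.142, 0.2234]
tcp_rot: [[-0.605, 0.796, 0.0], [0.796, 0.605, 0.0], [-0.0, 0.0, -1.0]]
wrist_force: [0.6, 0.3, 0.3]
width: 0.0847
gripper_force: 0.0
```

carry_out:
  steps:
    - [0.75,0.56,0,0,0,-0.11,85]
    - [1.5,1.12,0.1,0,0,-0.22,85]
    - [2.3,1.7,0.2,0,0,-0.34,85]
    - [3.1,2.3,0.3,0,0,-0.46,85]
    - [3.9,2.9,0.5,0,0,-0.57,85]

```text
t: 51.95
tool_pos: [0.5883, 0.3366, 0.2027]
tcp_rot: [[-0.939, 0.344, -0.0], [0.344, 0.939, -0.0], [0.0, -0.0, -1.0]]
wrist_force: [0.6, 0.4, 0.3]
width: 0.0852
gripper_force: 0.0
```

carry_out:
  steps:
    - [0.1,0.03,0.5,0,0,0,85]
    - [0.1,0.03,0.7,0,0,0,85]
    - [0.1,0.03,0.7,0,0,0,85]
    - [0.1,0.03,0.7,0,0,0,85]
    - [0.1,0.03,0.7,0,0,0,85]

```text
t: 52.45
tool_pos: [0.5864, 0.3361, 0.1766]
tcp_rot: [[-0.937, 0.35, 0.001], [0.35, 0.937, 0.001], [-0.001, 0.001, -1.0]]
wrist_force: [0.2, -0.1, -0.3]
width: 0.085
gripper_force: 0.0
```

```bash
python3 - <<'E'
from h import *
st();p,d=camera("wrist");cv2.imwrite("pics/w6.png",p[:,:,::-1])
P=mpts("wrist",np.ones(d.shape,bool),d)
c=disc("end",P,(.59,.34),.045,.012,.021)
T=P[(np.hypot(*(P[:,:2]-c).T)<.054)&(np.hypot(*(P[:,:2]-c).T)>.036)&(P[:,2]>.0035)&(P[:,2]<.008)]
for s,m,Q,zt in see("wrist","end_plate",d):
    T=Q[(Q[:,2]<.0075)&(np.hypot(*(Q[:,:2]-c).T)>.036)];print(s,len(T),T.mean(0).round(4),"ang",np.arctan2(*(T.mean(0)[:2]-c)[::-1]))
E
```

```text
t 52.5 p [0.5864, 0.3361, 0.1766] yaw 1.213 tz [0.001, 0.001, -1.0] q6 0.88 F [0.2, -0.1, -0.3] w 0.0850 g 0.0
end 5120 z 0.0170 mean [0.5891 0.342 ] mid [0.5897 0.3418] ext [0.0594 0.0588]
0.97 534 [0.6316 0.3233 0.0049] ang -0.4163825397786186
0.59 173 [0.7299 0.3005 0.0042] ang -0.2863035900858311
```

View pics/w6.png

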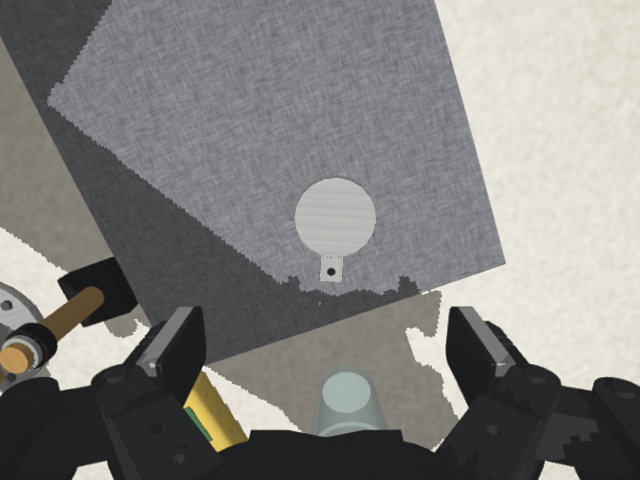

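The wrist view shows the end plate at (335,217) with its tab hole at (331,271), and the tab points back toward the gripper. The beaker at (347,400) is about 160 mm away, so it is clear.

```bash
python3 - <<'E'
from h import *
plan([(.5896,.3418,.005,1.155)])
E
```

```text
to [0.5896, 0.3418, 0.005, 1.155] s [-0.019, 0.152, 4.289] r [0.001, 0.001, 0.058]
```

carry_out:
  steps:
    - [-0.02,0.15,1.0,0,0,0.058,85]
    - [-0.02,0.15,2.1,0,0,0.058,85]
    - [-0.02,0.15,3.2,0,0,0.058,85]
    - [-0.02,0.15,4.0,0,0,0.058,85]
    - [-0.02,0.15,4.28,0,0,0.058,85]

```text
t: 53.05
tool_pos: [0.5869, 0.3405, 0.0006]
tcp_rot: [[-0.915, 0.404, -0.005], [0.404, 0.915, -0.003], [0.003, -0.004, -1.0]]
wrist_force: [0.7, 1.1, 0.2]
width: 0.0852
gripper_force: 0.0
```

carry_out:
  steps:
    - [0,0,0,0,0,0,85]
    - [0,0,0,0,0,0,85]
    - [0,0,0,0,0,0,85]
    - [0,0,0,0,0,0,85]
    - [0,0,0,0,0,0,85]

```text
t: 53.55
tool_pos: [0.5894, 0.3425, 0.0056]
tcp_rot: [[-0.915, 0.403, 0.002], [0.403, 0.915, 0.001], [-0.001, 0.002, -1.0]]
wrist_force: [-0.4, 0.0, 0.2]
width: 0.0851
gripper_force: 0.0
```

```bash
python3 - <<'E'
from h import *
st();p,d=camera("wrist")
P=mpts("wrist",np.ones(d.shape,bool),d)
c=disc("end",P,(.59,.342),.04,.0125,.02)
plan([(*c,.0035,1.155)])
E
```

```text
t 53.5 p [0.5894, 0.3425, 0.0056] yaw 1.156 tz [0.002, 0.001, -1.0] q6 0.94 F [-0.4, 0.0, 0.2] w 0.0851 g 0.0
end 21074 z 0.0166 mean [0.5877 0.3421] mid [0.5892 0.3415] ext [0.0595 0.0589]
to [0.5892, 0.3415, 0.0035, 1.155] s [-0.009, -0.021, 0.042] r [0.001, 0.001, 0.001]
```

carry_out:
  steps:
    - [-0.01,-0.01,0.05,0,0,0,85]
    - [-0.01,-0.01,0.05,0,0,0,50]
    - [-0.01,-0.01,0.05,0,0,0,50]
    - [-0.01,-0.01,0.05,0,0,0,50]
    - [-0.01,-0.01,0.05,0,0,0,50]
  grip_force: 70

```text
t: 54.1
tool_pos: [0.5892, 0.3419, 0.003]
tcp_rot: [[-0.915, 0.403, 0.001], [0.403, 0.915, 0.001], [-0.001, 0.001, -1.0]]
wrist_force: [-0.9, 0.5, 6.0]
width: 0.0588
gripper_force: 75.7
```

carry_out:
  steps:
    - [0,0,0,0,0,0,50]
    - [0,0,0,0,0,0,50]
    - [0,0,0,0,0,0,50]

```text
t: 54.4
tool_pos: [0.5892, 0.3419, 0.0031]
tcp_rot: [[-0.915, 0.403, 0.001], [0.403, 0.915, 0.001], [-0.001, 0.001, -1.0]]
wrist_force: [-0.8, -0.5, 5.4]
width: 0.0587
gripper_force: 75.7
```

carry_out:
  steps:
    - [0,0,-0.3,0,0,0,50]
    - [0,0,-1.3,0,0,0,50]
    - [0,0,-2.4,0,0,0,50]
    - [0,0,-3.5,0,0,0,50]
    - [0,0,-4.6,0,0,0,50]

```text
t: 54.9
tool_pos: [0.5882, 0.3412, 0.1876]
tcp_rot: [[-0.915, 0.403, -0.001], [0.403, 0.915, -0.001], [0.001, -0.001, -1.0]]
wrist_force: [0.8, 0.0, -3.2]
width: 0.0588
gripper_force: 76.8
```

```bash
python3 - <<'E'
from h import *
st();p,d=camera("wrist");held("end_plate",d)
plan([(.59,.26,.19,1.65),(.587,.18,.19,2.15),(.585,.1,.19,2.65),(.583,.021,.19,3.146)])
E
```

```text
t 54.9 p [0.5882, 0.3412, 0.1876] yaw 1.156 tz [-0.001, -0.001, -1.0] q6 0.94 F [0.8, 0.0, -3.2] w 0.0588 g 76.8
held 0.75 23825 z [-0.0122 -0.0112  0.0003] x [-0.0525  0.0291] y [-0.0292  0.0281] W [0.591 0.341 0.207]
to [0.59, 0.26, 0.19, 1.65] s [-0.811, -1.904, 0.089] r [0.007, 0.008, -0.494]
to [0.587, 0.18, 0.19, 2.15] s [0.233, -1.988, 0.0] r [0.0, 0.0, -0.5]
to [0.585, 0.1, 0.19, 2.65] s [1.137, -1.646, 0.0] r [0.0, 0.0, -0.5]
to [0.583, 0.021, 0.19, 3.146] s [1.765, -0.888, 0.0] r [0.0, 0.0, -0.496]
```

carry_out:
  steps:
    - [-0.16,-0.38,0,0,0,-0.1,50]
    - [-0.32,-0.76,0,0,0,-0.2,50]
    - [-0.48,-1.14,0,0,0,-0.3,50]
    - [-0.65,-1.52,0,0,0,-0.4,50]
    - [-0.81,-1.9,0,0,0,-0.495,50]

```text
t: 55.5
tool_pos: [0.5872, 0.258, 0.1847]
tcp_rot: [[-0.996, -0.084, -0.002], [-0.084, 0.996, -0.001], [0.002, -0.001, -1.0]]
wrist_force: [1.0, -0.2, -3.7]
width: 0.0588
gripper_force: 76.8
```

carry_out:
  steps:
    - [0.05,-0.4,0,0,0,-0.1,50]
    - [0.1,-0.8,0,0,0,-0.2,50]
    - [0.14,-1.2,0,0,0,-0.3,50]
    - [0.19,-1.6,0,0,0,-0.4,50]
    - [0.23,-1.99,0,0,0,-0.5,50]

```text
t: 56.0
tool_pos: [0.5843, 0.1779, 0.1848]
tcp_rot: [[-0.834, -0.552, -0.002], [-0.552, 0.834, -0.001], [0.003, 0.001, -1.0]]
wrist_force: [-0.1, -0.0, -3.6]
width: 0.0588
gripper_force: 76.8
```

carry_out:
  steps:
    - [0.23,-0.33,0,0,0,-0.1,50]
    - [0.46,-0.66,0,0,0,-0.2,50]
    - [0.69,-1.0,0,0,0,-0.3,50]
    - [0.91,-1.32,0,0,0,-0.4,50]
    - [1.14,-1.65,0,0,0,-0.5,50]

```text
t: 56.5
tool_pos: [0.5824, 0.0979, 0.1849]
tcp_rot: [[-0.467, -0.884, -0.002], [-0.884, 0.467, -0.001], [0.002, 0.002, -1.0]]
wrist_force: [0.2, 0.3, -3.9]
width: 0.0586
gripper_force: 76.8
```

carry_out:
  steps:
    - [0.35,-0.18,0,0,0,-0.1,50]
    - [0.71,-0.36,0,0,0,-0.2,50]
    - [1.06,-0.53,0,0,0,-0.3,50]
    - [1.41,-0.71,0,0,0,-0.4,50]
    - [1.76,-0.89,0,0,0,-0.495,50]

```text
t: 57.0
tool_pos: [0.5806, 0.0192, 0.1849]
tcp_rot: [[0.008, -1.0, -0.002], [-1.0, -0.008, -0.0], [0.0, 0.002, -1.0]]
wrist_force: [0.1, -0.4, -3.2]
width: 0.0587
gripper_force: 76.8
```

carry_out:
  steps:
    - [0,0,0.3,0,0,0,50]
    - [0,0,0.6,0,0,0,50]
    - [0,0,0.6,0,0,0,50]
    - [0,0,0.6,0,0,0,50]
    - [0,0,0.6,0,0,0,50]

```text
t: 57.5
tool_pos: [0.5815, 0.0204, 0.1622]
tcp_rot: [[0.005, -1.0, -0.0], [-1.0, -0.005, 0.0], [-0.0, 0.0, -1.0]]
wrist_force: [0.3, -0.3, -3.0]
width: 0.0586
gripper_force: 76.8
```

```bash
python3 - <<'E'
from h import *
st();p,d=camera("wrist");held("end_plate",d)
plan([(.5825,.021,.146,3.146)])
E
```

```text
t 57.5 p [0.5815, 0.0204, 0.1622] yaw -3.137 tz [-0.0, 0.0, -1.0] q6 -1.54 F [0.3, -0.3, -3.0] w 0.0586 g 76.8
held 0.93 24001 z [-0.0149 -0.0139 -0.0023] x [-0.0529  0.0294] y [-0.0275  0.03  ] W [0.58  0.021 0.175]
to [0.5825, 0.021, 0.146, 3.146] s [-0.018, -0.02, 0.415] r [-0.001, 0.0, 0.0]
```

carry_out:
  steps:
    - [0,-0.06,0.15,0,0,0,50]
    - [0,-0.06,0.3,0,0,0,50]
    - [0,-0.06,0.36,0,0,0,50]
    - [0,-0.06,0.38,0,0,0,50]
    - [0,-0.06,0.38,0,0,0,50]

```text
t: 58.1
tool_pos: [0.5837, 0.0198, 0.1467]
tcp_rot: [[0.004, -1.0, -0.0], [-1.0, -0.004, -0.0], [0.0, 0.0, -1.0]]
wrist_force: [-0.1, -0.3, -3.9]
width: 0.0588
gripper_force: 76.8
```

carry_out:
  steps:
    - [0,0,0.02,0,0,0,50]
    - [0,0,0.04,0,0,0,50]
    - [0,0,0.04,0,0,0,50]

```text
t: 58.4
tool_pos: [0.5838, 0.0198, 0.1454]
tcp_rot: [[0.004, -1.0, 0.0], [-1.0, -0.004, -0.0], [0.0, -0.0, -1.0]]
wrist_force: [-1.0, -0.6, -3.1]
width: 0.0588
gripper_force: 76.8
```

carry_out:
  steps:
    - [-0.015,0,0.02,0,0,0,50]
    - [-0.015,0,0.05,0,0,0,50]
    - [-0.015,0,0.05,0,0,0,50]
    - [-0.015,0,0.05,0,0,0,50]

```text
t: 58.8
tool_pos: [0.584, 0.0202, 0.145]
tcp_rot: [[0.004, -1.0, 0.002], [-1.0, -0.004, -0.001], [0.001, -0.002, -1.0]]
wrist_force: [-3.0, -1.5, 6.2]
width: 0.0586
gripper_force: 77.9
```

carry_out:
  steps:
    - [0,0,-0.04,0,0,0,64]
    - [0,0,-0.04,0,0,0,70]
    - [0,0,-0.04,0,0,0,85]
    - [0,0,-0.04,0,0,0,85]
    - [0,0,-0.5,0,0,0,85]

```text
t: 59.3
tool_pos: [0.5825, 0.0205, 0.1611]
tcp_rot: [[0.004, -1.0, -0.004], [-1.0, -0.004, -0.0], [0.0, 0.004, -1.0]]
wrist_force: [1.1, -0.5, -0.0]
width: 0.0846
gripper_force: 0.0
```

carry_out:
  steps:
    - [0,0,-1.2,0,0,0,85]
    - [-0.5,0,-2.0,0,0,0,85]
    - [-1.0,0,-2.2,0,0,0,85]
    - [-1.0,0,-2.2,0,0,0,85]
    - [-1.0,0,-2.2,0,0,0,85]

```text
t: 59.8
tool_pos: [0.5836, 0.0606, 0.2509]
tcp_rot: [[0.005, -1.0, -0.0], [-1.0, -0.005, -0.0], [0.0, 0.0, -1.0]]
wrist_force: [-0.3, -0.3, -0.1]
width: 0.0852
gripper_force: 0.0
```

```bash
python3 - <<'E'
from h import *
st();p,d=camera("wrist")
P=mpts("wrist",np.ones(d.shape,bool),d)
c=disc("end",P,(.5836,.021),.045,.1535,.165)
for s,m,Q,zt in see("wrist","end_plate",d):
    T=Q[(Q[:,2]<.1515)&(Q[:,2]>.14)&(np.hypot(*(Q[:,:2]-c).T)>.034)];print(s,len(T),T.mean(0).round(4))
for n in ["scene","side"]:
    p,d=camera(n);P=mpts(n,np.ones(d.shape,bool),d);disc(n,P,(.5836,.02),.045,.152,.166)
    for s,m,Q,zt in see(n,"weight",d):
        T=Q[Q[:,2]>zt-.015];print("weight %.2f"%s,zt,np.median(T,0).round(3),((T.min(0)+T.max(0))/2).round(4))
plan([(.48,.16,.2,2.2),(.37,.262,.2,1.7)])
E
```

```text
t 59.8 p [0.5836, 0.0606, 0.2509] yaw -3.136 tz [-0.0, -0.0, -1.0] q6 -1.47 F [-0.3, -0.3, -0.1] w 0.0852 g 0.0
end 9033 z 0.1584 mean [0.5823 0.0206] mid [0.5823 0.0213] ext [0.0588 0.0586]
0.32 2 [0.5818 0.0764 0.1463]
scene 719 z 0.1592 mean [0.588  0.0251] mid [0.5849 0.0235] ext [0.0584 0.0589]
weight 0.62 0.06369715540622722 [0.34  0.299 0.064] [0.335  0.2984 0.0587]
side 252 z 0.1564 mean [0.5824 0.0176] mid [0.5834 0.0205] ext [0.0609 0.063 ]
weight 0.62 0.05446691953716992 [0.332 0.29  0.057] [0.3341 0.2919 0.0537]
to [0.48, 0.16, 0.2, 2.2] s [-2.513, 2.574, 1.269] r [0.001, -0.001, 0.945]
to [0.37, 0.262, 0.2, 1.7] s [0.723, 3.68, 0.0] r [0.0, 0.0, 0.5]
```

carry_out:
  steps:
    - [-0.7,0.75,0,0,0,0,85]
    - [-1.5,1.6,0,0,0,0,85]
    - [-2.3,2.45,0,0,0,0,85]
    - [-3.1,3.3,0,0,0,0,85]
    - [-3.9,4.12,0.2,0,0,0,85]

```text
t: 60.6
tool_pos: [0.4171, 0.2165, 0.244]
tcp_rot: [[0.003, -1.0, 0.001], [-1.0, -0.003, 0.001], [-0.001, -0.001, -1.0]]
wrist_force: [0.7, 0.7, -0.3]
width: 0.0849
gripper_force: 0.0
```

carry_out:
  steps:
    - [-0.8,0.84,0.3,0,0,0,85]
    - [-1.5,1.6,0.6,0,0,0,85]
    - [-1.97,2.08,0.9,0,0,0,85]
    - [-1.97,2.08,1.0,0,0,0,85]
    - [-1.97,2.08,1.0,0,0,0,85]

```text
t: 61.1
tool_pos: [0.3341, 0.2939, 0.2027]
tcp_rot: [[0.006, -1.0, -0.001], [-1.0, -0.006, -0.001], [0.001, 0.001, -1.0]]
wrist_force: [-0.4, -0.4, -0.4]
width: 0.0849
gripper_force: 0.0
```

carry_out:
  steps:
    - [0,0,0,0,0,0,60]
    - [0,0,0,0,0,0,60]
    - [0,0,0,0,0,0,60]
    - [0,0,0,0,0,0,60]

```text
t: 61.5
tool_pos: [0.3352, 0.2938, 0.2036]
tcp_rot: [[0.003, -1.0, 0.0], [-1.0, -0.003, 0.0], [-0.0, -0.0, -1.0]]
wrist_force: [0.0, -0.5, 0.5]
width: 0.06
gripper_force: 0.0
```

```bash
python3 - <<'E'
from h import *
st();p,d=camera("wrist")
P=mpts("wrist",np.ones(d.shape,bool),d)
k=disc("knob",P,(.335,.2955),.06,.05,.07)
b=disc("body",P,(.335,.2955),.06,.026,.038)
plan([((k[0]+b[0])/2,(k[1]+b[1])/2,.038,3.146)])
E
```

```text
t 61.5 p [0.3352, 0.2938, 0.2036] yaw -3.138 tz [0.0, 0.0, -1.0] q6 -0.85 F [0.0, -0.5, 0.5] w 0.0600 g 0.0
knob 1076 z 0.0645 mean [0.3335 0.296 ] mid [0.3336 0.2971] ext [0.0241 0.0244]
body 3639 z 0.0328 mean [0.3335 0.2941] mid [0.3335 0.2971] ext [0.0592 0.0595]
to [0.3335, 0.2971, 0.038, 3.146] s [-0.08, 0.04, 4.138] r [-0.0, 0.0, -0.001]
```

carry_out:
  steps:
    - [-0.08,0.04,1.0,0,0,0,60]
    - [-0.08,0.04,2.0,0,0,0,60]
    - [-0.08,0.04,3.0,0,0,0,60]
    - [-0.08,0.04,3.8,0,0,0,60]
    - [-0.08,0.04,4.06,0,0,0,60]

```text
t: 62.05
tool_pos: [0.3314, 0.2957, 0.038]
tcp_rot: [[0.004, -1.0, -0.004], [-1.0, -0.004, -0.003], [0.003, 0.004, -1.0]]
wrist_force: [-0.4, -0.9, 0.8]
width: 0.0598
gripper_force: 0.0
```

carry_out:
  steps:
    - [0,0,0,0,0,0,60]
    - [0,0,0,0,0,0,60]
    - [0,0,0,0,0,0,60]
    - [0,0,0,0,0,0,60]
    - [0,0,0,0,0,0,60]

```text
t: 62.55
tool_pos: [0.3335, 0.2979, 0.0419]
tcp_rot: [[0.004, -1.0, 0.001], [-1.0, -0.004, 0.001], [-0.001, -0.001, -1.0]]
wrist_force: [0.5, 0.1, 0.3]
width: 0.0599
gripper_force: 0.0
```

```bash
python3 - <<'E'
from h import *
st();p,d=camera("wrist")
P=mpts("wrist",np.ones(d.shape,bool),d)
k=disc("knob",P,(.3335,.297),.025,.053,.067)
b=disc("body",P,(.3335,.297),.05,.027,.036)
plan([(.3335,.297,.037,3.146)])
E
```

```text
t 62.5 p [0.3335, 0.2979, 0.0419] yaw -3.137 tz [0.001, 0.001, -1.0] q6 -0.85 F [0.5, 0.1, 0.3] w 0.0599 g 0.0
knob 4871 z 0.0644 mean [0.3333 0.2947] mid [0.3334 0.2967] ext [0.0242 0.0243]
body 11769 z 0.0327 mean [0.3333 0.2892] mid [0.3334 0.2944] ext [0.059  0.0549]
to [0.3335, 0.297, 0.037, 3.146] s [0.018, -0.002, 0.118] r [-0.001, 0.001, -0.0]
```

carry_out:
  steps:
    - [0.025,0,0.12,0,0,0,60]
    - [0.025,0,0.12,0,0,0,60]
    - [0.025,0,0.12,0,0,0,10]
    - [0.025,0,0.12,0,0,0,10]
    - [0.025,0,0.12,0,0,0,10]
  grip_force: 110

```text
t: 63.1
tool_pos: [0.3339, 0.2966, 0.0367]
tcp_rot: [[0.004, -1.0, 0.002], [-1.0, -0.004, 0.0], [-0.0, -0.002, -1.0]]
wrist_force: [3.0, -1.3, 1.5]
width: 0.0231
gripper_force: 107.7
```

carry_out:
  steps:
    - [0,0,0,0,0,0,10]
    - [0,0,0,0,0,0,10]
    - [0,0,0,0,0,0,10]
    - [0,0,0,0,0,0,10]

```text
t: 63.5
tool_pos: [0.3339, 0.2966, 0.0367]
tcp_rot: [[0.004, -1.0, 0.002], [-1.0, -0.004, 0.0], [-0.0, -0.002, -1.0]]
wrist_force: [5.6, -2.1, 4.0]
width: 0.0231
gripper_force: 107.9
```

carry_out:
  steps:
    - [0,0,-0.2,0,0,0,10]
    - [0,0,-0.4,0,0,0,10]
    - [0,0,-0.5,0,0,0,10]
    - [0,0,-0.5,0,0,0,10]

```text
t: 63.9
tool_pos: [0.3327, 0.2964, 0.0564]
tcp_rot: [[0.005, -1.0, -0.0], [-1.0, -0.005, 0.0], [-0.0, 0.0, -1.0]]
wrist_force: [0.9, -0.1, -8.9]
width: 0.0228
gripper_force: 108.7
```

```bash
python3 - <<'E'
from h import *
st();p,d=camera("wrist");held("weight",d)
E
```

```text
t 63.9 p [0.3327, 0.2964, 0.0564] yaw -3.137 tz [-0.0, 0.0, -1.0] q6 -0.85 F [0.9, -0.1, -8.9] w 0.0228 g 108.7
held 0.70 15148 z [-0.0286  0.0035  0.0211] x [-0.0106  0.0296] y [-0.0279  0.0299] W [0.332 0.284 0.061]
```

carry_out:
  steps:
    - [0,0,-0.5,0,0,0,10]
    - [0,0,-1.4,0,0,0,10]
    - [0,0,-2.4,0,0,0,10]
    - [0,0,-3.4,0,0,0,10]
    - [0,0,-4.4,0,0,0,10]

```text
t: 64.5
tool_pos: [0.3325, 0.296, 0.2332]
tcp_rot: [[0.004, -1.0, -0.001], [-1.0, -0.004, -0.001], [0.001, 0.001, -1.0]]
wrist_force: [1.6, 1.2, -7.5]
width: 0.0231
gripper_force: 109.3
```

carry_out:
  steps:
    - [0.3,-0.27,0,0,0,0,10]
    - [0.8,-0.73,0,0,0,0,10]
    - [1.4,-1.27,0,0,0,0,10]
    - [2.0,-1.82,0,0,0,0,10]
    - [2.6,-2.36,0,0,0,0,10]

```text
t: 65.0
tool_pos: [0.4283, 0.1918, 0.2316]
tcp_rot: [[0.005, -1.0, -0.001], [-1.0, -0.005, -0.0], [0.0, 0.001, -1.0]]
wrist_force: [0.5, 0.6, -8.1]
width: 0.0231
gripper_force: 109.9
```

carry_out:
  steps:
    - [0.6,-0.55,0,0,0,0,10]
    - [1.2,-1.1,0,0,0,0,10]
    - [1.8,-1.64,0,0,0,0,10]
    - [2.4,-2.18,0,0,0,0,10]
    - [3.0,-2.73,0,0,0,0,10]

```text
t: 65.5
tool_pos: [0.538, 0.0722, 0.2314]
tcp_rot: [[0.004, -1.0, -0.001], [-1.0, -0.004, 0.0], [-0.0, 0.001, -1.0]]
wrist_force: [-0.1, -0.0, -7.6]
width: 0.0231
gripper_force: 109.9
```

carry_out:
  steps:
    - [0.5,-0.45,0,0,0,0,10]
    - [1.0,-0.9,0,0,0,0,10]
    - [1.3,-1.18,0,0,0,0,10]
    - [1.3,-1.18,0,0,0,0,10]
    - [1.3,-1.18,0,0,0,0,10]

```text
t: 66.0
tool_pos: [0.5847, 0.0216, 0.2314]
tcp_rot: [[0.004, -1.0, -0.002], [-1.0, -0.004, 0.001], [-0.001, 0.002, -1.0]]
wrist_force: [1.6, 0.3, -8.1]
width: 0.0232
gripper_force: 109.6
```

carry_out:
  steps:
    - [0,0,0,0,0,0,10]
    - [0,0,0,0,0,0,10]
    - [0,0,0,0,0,0,10]
    - [0,0,0,0,0,0,10]

```text
t: 66.4
tool_pos: [0.5848, 0.0219, 0.2324]
tcp_rot: [[0.005, -1.0, 0.0], [-1.0, -0.005, 0.0], [-0.0, -0.0, -1.0]]
wrist_force: [0.2, 0.1, -7.3]
width: 0.0231
gripper_force: 109.6
```

```bash
python3 - <<'E'
from h import *
st();p,d=camera("wrist");held("weight",d)
P=mpts("wrist",np.ones(d.shape,bool),d)
cv2.imwrite("pics/w7.png",p[:,:,::-1])
plan([(.584,.0205,.198,3.146)])
E
```

```text
t 66.4 p [0.5848, 0.0219, 0.2324] yaw -3.137 tz [0.0, 0.0, -1.0] q6 -1.54 F [0.2, 0.1, -7.3] w 0.0231 g 109.6
held 0.98 15526 z [-0.0287  0.0034  0.0239] x [-0.0128  0.0296] y [-0.0289  0.0308] W [0.584 0.011 0.235]
to [0.584, 0.0205, 0.198, 3.146] s [0.031, 0.023, 0.858] r [-0.0, 0.0, 0.0]
```

View pics/w7.png

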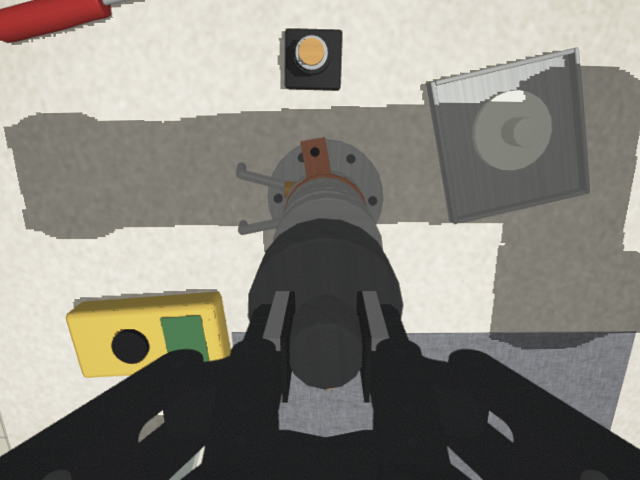

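The wrist view shows the weight hanging upright with its knob at (325,350), over the stack. The base tab points at the short post at (312,52), and the cover lies in the tray at (513,130).

carry_out:
  steps:
    - [0.03,0.01,0.25,0,0,0,10]
    - [0.03,0.01,0.5,0,0,0,10]
    - [0.03,0.01,0.75,0,0,0,10]
    - [0.03,0.01,0.85,0,0,0,10]
    - [0.03,0.01,0.85,0,0,0,10]

```text
t: 67.0
tool_pos: [0.584, 0.0202, 0.1968]
tcp_rot: [[0.004, -1.0, -0.002], [-1.0, -0.004, -0.0], [0.0, 0.002, -1.0]]
wrist_force: [-0.5, -0.2, -8.0]
width: 0.023
gripper_force: 109.7
```

carry_out:
  steps:
    - [0,0,0,0,0,0,10]
    - [0,0,0,0,0,0,10]
    - [0,0,0,0,0,0,10]

```text
t: 67.3
tool_pos: [0.5849, 0.0203, 0.1987]
tcp_rot: [[0.004, -1.0, 0.001], [-1.0, -0.004, 0.0], [-0.0, -0.001, -1.0]]
wrist_force: [0.3, 0.4, -7.1]
width: 0.023
gripper_force: 109.7
```

carry_out:
  steps:
    - [0,0,0.02,0,0,0,10]
    - [0,0,0.04,0,0,0,10]
    - [0,0,0.04,0,0,0,10]

```text
t: 67.6
tool_pos: [0.5845, 0.0203, 0.1964]
tcp_rot: [[0.004, -1.0, -0.0], [-1.0, -0.004, -0.0], [0.0, 0.0, -1.0]]
wrist_force: [-0.3, 0.8, -7.7]
width: 0.0234
gripper_force: 109.7
```

carry_out:
  steps:
    - [0,0,0.02,0,0,0,10]
    - [0,0,0.04,0,0,0,10]
    - [0,0,0.04,0,0,0,10]
    - [0,0,0.04,0,0,0,10]

```text
t: 68.0
tool_pos: [0.5846, 0.0203, 0.1949]
tcp_rot: [[0.004, -1.0, -0.0], [-1.0, -0.004, 0.0], [-0.0, 0.0, -1.0]]
wrist_force: [0.0, 0.6, -7.8]
width: 0.0233
gripper_force: 109.7
```

carry_out:
  steps:
    - [0,0,0.02,0,0,0,10]
    - [0,0,0.02,0,0,0,10]
    - [0,0,0.02,0,0,0,10]

```text
t: 68.3
tool_pos: [0.5847, 0.0203, 0.1947]
tcp_rot: [[0.004, -1.0, 0.001], [-1.0, -0.004, 0.0], [-0.0, -0.001, -1.0]]
wrist_force: [-1.3, -0.3, -2.6]
width: 0.0234
gripper_force: 110.5
```

carry_out:
  steps:
    - [0,0,0.02,0,0,0,10]
    - [0,0,0.02,0,0,0,10]
    - [0,0,0.02,0,0,0,30]
    - [0,0,0.02,0,0,0,50]
    - [0,0,0.02,0,0,0,50]

```text
t: 68.8
tool_pos: [0.585, 0.0203, 0.1935]
tcp_rot: [[0.004, -1.0, 0.001], [-1.0, -0.004, 0.0], [-0.0, -0.001, -1.0]]
wrist_force: [0.6, 0.0, -0.1]
width: 0.05
gripper_force: 0.0
```

carry_out:
  steps:
    - [0,0,-0.3,0,0,0,60]
    - [0,0,-1.0,0,0,0,60]
    - [-0.5,0,-2.0,0,0,0,60]
    - [-1.0,0,-2.5,0,0,0,60]
    - [-1.0,0,-2.5,0,0,0,60]

```text
t: 69.3
tool_pos: [0.5857, 0.0621, 0.2978]
tcp_rot: [[0.006, -1.0, 0.007], [-1.0, -0.006, 0.001], [-0.001, -0.007, -1.0]]
wrist_force: [-0.1, 0.7, -0.2]
width: 0.06
gripper_force: 0.0
```

carry_out:
  steps:
    - [0,0,0,0,0,0,60]
    - [0,0,0,0,0,0,60]
    - [0,0,0,0,0,0,60]
    - [0,0,0,0,0,0,60]

```text
t: 69.7
tool_pos: [0.5841, 0.0597, 0.2925]
tcp_rot: [[0.004, -1.0, -0.002], [-1.0, -0.004, -0.0], [0.0, 0.002, -1.0]]
wrist_force: [0.1, 0.2, -0.1]
width: 0.0601
gripper_force: 0.0
```

```bash
python3 - <<'E'
from h import *
st();p,d=camera("wrist")
P=mpts("wrist",np.ones(d.shape,bool),d)
disc("weight",P,(.5836,.021),.045,.184,.196);disc("knob",P,(.5836,.021),.045,.212,.23)
disc("coverdisc",P,(.424,-.033),.05,.007,.015);disc("coverknob",P,(.424,-.033),.05,.03,.045)
p,d=camera("scene");cv2.imwrite("pics/s9.png",cv2.resize(p[170:370,200:500,::-1],None,fx=2,fy=2))
E
```

```text
t 69.7 p [0.5841, 0.0597, 0.2925] yaw -3.138 tz [-0.002, -0.0, -1.0] q6 -1.47 F [0.1, 0.2, -0.1] w 0.0601 g 0.0
weight 6338 z 0.1911 mean [0.5841 0.0194] mid [0.5841 0.0216] ext [0.0592 0.0586]
knob 1904 z 0.2229 mean [0.5841 0.0208] mid [0.584  0.0212] ext [0.0245 0.0244]
coverdisc 3206 z 0.0129 mean [ 0.4257 -0.0398] mid [ 0.4236 -0.0395] ext [0.0666 0.066 ]
coverknob 600 z 0.0388 mean [ 0.4243 -0.04  ] mid [ 0.4234 -0.04  ] ext [0.0226 0.0228]
```

View pics/s9.png

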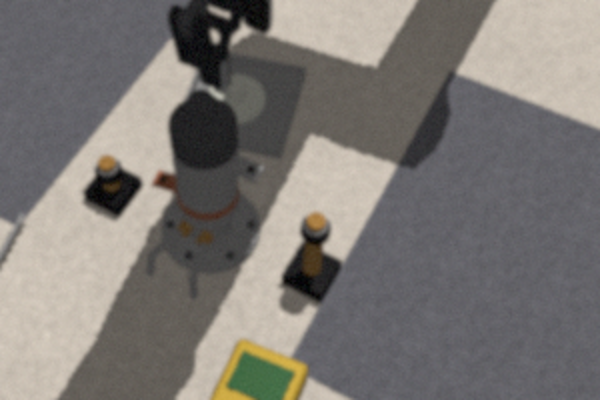

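The crop shows a straight stack. The base tab at (165,180) points at the short post, and the end-plate tab at (255,170) points toward the tall post's side. The weight measures (0.584, 0.0214), within about 1 mm of the pedestal axis, and the cover lies flat in the tray. I'm handing it in.

```bash
python3 -c "
from bench import *
print(sign_off())"
```

```text
the job is handed in; nothing more can be done
None
```

I built the stack on the pedestal (base plate, all five cells, end plate, weight), laid the cover flat in the tray and handed the job in at about 70 s; hand-in gave no verdict, but each layer measured about 1–2 mm from the pedestal axis.

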